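# Dip-check the vacuum pump's oil case

### The job

Slip the flat spatula's blade under the overhanging lip of the pump's yellow port cover and lever it open until it stands upright or beyond (never touching the cover with the gripper), then lay the spatula down on the bench. Take the gauge rod from its cradle, lower it gently into the port until its brass collar stops on the port's mouth, draw it out again, and hold the rod level with its tip over the lit reading plate, about 8 cm above it and touching nothing. Finish holding the rod still in that pose, the cover still open, and leave the beaker, the amber jar and the slide box where they are.

Things in the scene. Friction and masses are not known exactly. Their poses are not given: they have to be found in the camera images.
- port_mouth (a point): Centre of the mouth of the upright guide bore in the flat top of the pump's oil case, 105 mm above the bench, hidden under the shut cover. Bore 14 mm wide, 92 mm deep, 2 mm chamfer. Axes are the pump's: z up, x from the front face (28 mm in front of this point, facing roughly the robot) back to the motor.
- cover_lip (a point): Middle of the underside of the cover's free front edge. Shut, it is 42 mm in front (-x) of the port mouth's centre, level with the case top, and overhangs the front face by 14 mm with nothing below it. The point swings with the cover; the hinge line runs along the pump's y axis, 76 mm behind the lip (34 mm behind the mouth's centre), level with the case top.
- cover (a joint): Angle of the yellow cover (74 mm long, 56 mm wide, 5 mm thick, underside on the case top when shut): 0 shut, grows as it lifts, 1.57 upright, stop at 1.9. Slightly stiff hinge: it stays where it is left and needs about 1 N at the lip.
- spatula_grip (a point): Centre of the spatula's black block handle, 70 mm long (x), 14 mm wide (y), 24 mm high (z), lying on the bench, so this point is 12 mm above it. The x axis points along the blade to its tip, z up. The steel blade, 16 mm wide and 3 mm thick, sticks out of the handle's front at mid height. 90 g.
- spatula_tip (a point): Middle of the end of the spatula's blade, 115 mm ahead (+x) of the handle's centre, same height and axes.
- rod_grip (a point): Centre of the gauge rod's red paddle handle, 28 (x) by 12 (y, the way to pinch) by 48 mm (z). z runs along the rod, tip to handle. At first it slopes at 45 degrees, tip low towards the robot, y level. Pinched from straight above it makes 45 degrees with the fingers: tilting the gripper 45 degrees stands it upright; then half a turn about the gripper's pointing axis lays it level. 90 g.
- rod_collar (a point): Centre of the underside of the rod's brass collar (26 mm diameter, 6 mm thick), on the rod's axis, 38 mm from the paddle's centre towards the tip. Same axes.
- rod_tip (a point): Tip of the gauge rod, on its axis: 123 mm from the paddle's centre, 85 mm from the collar's underside. The steel rod is 10 mm thick, with a tapered end. Same axes.
- cradle: White rod cradle, fixed: base 130 (x) by 70 (y) by 10 mm with an open-topped trough (24 mm wide with side rails, upper end about 85 mm above the bench) sloping up along +x; the rod lifts straight up out of it, its handle and collar stand clear beyond its upper end. Origin: centre of the underside. It and the reading plate may stand on either side of the pump.
- plate_top (a point): Centre of the top face of the lit reading plate, 15 mm above the bench: a fixed bright white pad in a grey frame, 140 mm (x) by 120 mm (y). z up.
- pump: Vacuum pump, fixed: blue oil case, aluminium front middle, 130 (x) by 120 (y) by 105 mm high, with a grey motor 98 mm thick running 150 mm further behind it (+x). Origin at bench height under the middle of the case, 37 mm behind the port mouth's centre; axes as for the port mouth.
- gauge_rod: The whole gauge rod; origin and axes as for its collar point.
- spatula: The whole spatula; origin at the centre of the handle's underside, axes as for its grip point.
- plate: The reading plate; origin at the centre of its underside.
- beaker: Glass beaker, 68 mm wide, 90 mm high; origin at the centre of its underside. Leave alone.
- stain_jar: Amber jar, 54 mm wide, 85 mm high; origin at the centre of its underside. Leave alone.
- slide_box: Blue slide box, 90 by 60 by 32 mm; origin at the centre of its underside. Leave alone.
Things that resemble listed ones, but are neither listed nor needed, are in the scene too. Leave any purple look-alike of the cradle alone.

How it is judged (in metres and radians):
On the way, in this order (a step that is already met when the one before it is completed fails the run):
1. the cover is being lifted with the spatula (value of joint cover above 0.3 rad and contact force between spatula and cover above 0.02 N), for 0.02 s.
2. the cover stands open (80 degrees or more) (value of joint cover above 1.4 rad), for 0.2 s.
3. the spatula lies on the bench, let go (height (world z) of spatula_grip below 0.02 m and contact force between spatula and the fingers below 0.05 N and linear speed of spatula below 0.03 m/s), for 0.1 s.
4. the rod is in the port, upright, its collar stopped on the mouth (horizontal distance between rod_collar and port_mouth below 0.004 m and z of rod_collar in the frame of port_mouth below 0.003 m and angle between rod_grip's own z axis and vertical below 0.12 rad and value of joint cover above 1.3 rad), for 0.1 s.
5. the rod is drawn out, its tip clear above the mouth (z of rod_tip in the frame of port_mouth above 0.01 m), for 0.1 s.
At the end, for the whole second after the job is handed in: The gripper holds the gauge rod still, within about 14 degrees of level, its tip over the reading plate and 35 to 140 mm above it, the rod touching none of the plate, pump, cradle, spatula and bystanders; the cover is still open at least 1.3 rad and the spatula lies free on the bench (all of step 3 and angle between rod_grip's own z axis and vertical between 1.32 and 1.82 rad and x of rod_tip in the frame of plate_top between -0.065 and 0.065 m and y of rod_tip in the frame of plate_top between -0.055 and 0.055 m and z of rod_tip in the frame of plate_top between 0.035 and 0.14 m and contact force between gauge_rod and the fingers above 1 N and linear speed of gauge_rod below 0.03 m/s and angular speed of gauge_rod below 0.3 rad/s and contact force between gauge_rod and pump below 0.05 N and contact force between gauge_rod and cradle below 0.05 N and contact force between gauge_rod and plate below 0.05 N and contact force between gauge_rod and spatula below 0.05 N and contact force between gauge_rod and beaker below 0.05 N and contact force between gauge_rod and stain_jar below 0.05 N and contact force between gauge_rod and slide_box below 0.05 N and value of joint cover above 1.3 rad); the arm keeps its last pose, push and grip.
It fails at once if the gripper or arm touches the cover (contact force between any of the fingers, the arm and cover above 0.3 N).
It fails at once if the rod is forced into the pump (over 50 N) (contact force between gauge_rod and pump above 50 N).
It fails at once if the beaker is disturbed (moved over 25 mm) (distance of beaker from where it was at the start of the episode above 0.025 m).
It fails at once if the amber jar is disturbed (moved over 25 mm) (distance of stain_jar from where it was at the start of the episode above 0.025 m).
It fails at once if the slide box is disturbed (moved over 25 mm) (distance of slide_box from where it was at the start of the episode above 0.025 m).
It also fails if it takes over 64 s, if anything falls off the work surface, if the arm or the gripper's body presses on something with over 40 N, if the wrist force passes 120 N, or if a joint passes its speed limit or range.

### The arm

A 6-joint arm with a two-finger parallel gripper is mounted at the origin on the work surface. World frame = base frame: x ahead of the robot, y to its left, z up, the work surface at z = 0. Lengths are in m, angles in degrees, forces in N, time in s.
With the tool pointing down it reaches from about 0.275 to 0.825 m from the base axis. Payload 5.2 kg.
Tool frame: the origin (TCP) lies on the front face of the gripper's body, between the roots of the fingers; the fingertips stand env.finger_overhang ahead of it and the grasp point (between the pads) lies 65 mm ahead of it (env.finger_overhang is the distance from the TCP to the fingertips, in m); x points along the fingers, y is the direction in which the jaws open and shut, and the axes are right-handed (so a half turn about x gives the same grasp; the last joint's range is limited). The gripper opens to 93 mm and grips with 3 to 60 N. Pads are 15 mm wide; open, the fingers measure 128 mm over their backs; the gripper's body (75 mm by 188 mm) begins 65 mm behind the grasp point.
Start: joints at [-83.698, 14.817, 87.949, -0, 77.235, -11.62], TCP at [0.169, -0.523, 0.303] pointing down, gripper open.
Joint ranges: [-179.93, 179.93], [-52.35, 119.4], [10.71, 147.94], [-69.91, 249.91], [12.55, 155.21], [-178.61, 178.61]. Speed limits (degrees/s): [147.25, 147.25, 180, 180, 180, 180].

### API

Orientations are given as [roll, pitch, yaw] about the fixed x, y, z axes, in that order (R = Rz(yaw) Ry(pitch) Rx(roll)).
In Python, from rig import env gives the robot as it stands.
- The arm moves only by the shell command python3 -m handwheel 'ROWS'. ROWS is JSON, a list of rows, each an object of numbers: "ax", "ay", "az": the turn, a rotation vector about the tool's x, y, z in rad; "dx", "dy", "dz": the shift along the tool's x, y, z in mm; "claw": the closure in counts, from 0 (fully open) to 255 (shut). A call has exactly 5 rows; each row is the pose to reach, as a shift and turn from the pose measured when the call began, along the tool's axes at that moment; what a row does not reach only later rows make up. A row lasts 1/12 s, in which the tool goes at most 41.7 mm and 7.16 degrees, less where a joint would pass 70% of its speed; a pose out of reach is approached as far as the arm can. A call with a gripper value outside its range is refused whole. The fingers move at their own pace and stop on an object; the grip force is fixed at half the most. Time passes only in rows, so rows that repeat a pose let the fingers close, or fill a call up. It gives the time, the measured TCP pose, the force and the opening at its end, in the units of the state.
- env.sense(): the state, without advancing time (a new reading comes with each control period).
- env.read_camera(name): name is "scene" or "top" or "wrist"; returns the picture (400x640x3 uint8, blue, green, red); there is no depth.
- env.camera_info(name): a dict with "fx", "fy", "cx", "cy" (pixels), "T" (4x4, takes a point from camera to world coordinates). Camera axes: x right, y up, looking along -z (the intrinsics and any distortion apply to the point x, -y, -z); pixel columns grow to the right and rows downward; lengths in m; the calibration is good to about 2 mm. A picture is of the moment at which its call begins: read the wrist's pose just before it. camera_info takes no time and is no camera call; for the wrist camera it gives the pose at the moment of the call.
- env.sign_off(): hands the job in, once; it reports no verdict.
The state is a dict: "t": time; "joints": joint angles; "qd": joint speeds; "effort": joint torques, N m; "tool_pos": TCP position; "eef_rot": TCP orientation; "wrist_force": force on the tool from outside, world axes, zero at the start; "torque": the same for the moment, N m; "opening": opening from 0.0 (shut) to 1.0 (fully open).
Only numpy, scipy, OpenCV 4.12 (cv2) and the standard library are available. Lean on these libraries where they do the work, as an engineer would, in place of code of your own. Each camera call takes 0.05 s, during which the arm holds its last target.

## Working session

There is one attempt and no reset: what is moved stays moved. The work goes in short steps, Python scripts to look and compute and a shell command to move; the robot and the scene stay as the last step left them, time stands still between calls to the robot, and variables do not carry over. Pictures are saved under pics/ and viewed, and the job is handed in when it is done.

```bash
ls -la; mkdir -p pics
python3 - <<'E'
from rig import env
import cv2
print(env.sense()); print(env.finger_overhang)
for n in ["scene","top","wrist"]:
    i=env.camera_info(n); print(n,i)
    cv2.imwrite(f"pics/a_{n}.png",env.read_camera(n))
E
```

```text
total 12
drwxr-xr-x  3 agent agent 4096 Dec  6 21:53 .
drwxr-xr-x 23 root  root  4096 Dec  6 21:53 ..
drwxr-xr-x  2 agent agent 4096 Dec  6 21:53 pics
{'t': 0.0, 'joints': array([-8.36972480e+01,  1.48577060e+01,  8.80090564e+01,  1.88026804e-04,
        7.72362600e+01, -1.16197574e+01]), 'qd': array([-0.05000922, -0.05228068,  0.06695587, -0.07851265,  0.07294527,
       -0.01477599]), 'effort': array([-8.22263173e-04, -4.37311649e+01, -2.84006292e+01,  7.18658441e-02,
        4.11900273e-02, -1.53290589e-04]), 'tool_pos': array([ 0.16922932, -0.52290462,  0.30194634]), 'eef_rot': array([-101.72170251,   89.8969774 ,   96.20076528]), 'wrist_force': array([-0.28112993, -0.35091042, -1.19158601]), 'torque': array([ 0.06698747, -0.05367977, -0.00982427]), 'opening': 0.9996169896412189}
0.0841
scene {'fx': 386.6655355217308, 'fy': 386.6655355217308, 'cx': 320.6050563805981, 'cy': 197.40196532386608, 'T': array([[-0.48059211, -0.74509841,  0.46244955,  1.04382525],
       [ 0.87687913, -0.41473274,  0.24306324,  0.34454629],
       [ 0.01068694,  0.52232663,  0.85267853,  1.07576195],
       [ 0.        ,  0.        ,  0.        ,  1.        ]])}
top {'fx': 369.55344905512885, 'fy': 369.55344905512885, 'cx': 319.864860158567, 'cy': 192.5885591113083, 'T': array([[ 0.01832955,  0.98705924, -0.15930501,  0.3416912 ],
       [-0.99970872,  0.02059511,  0.01258203,  0.04880036],
       [ 0.01570012,  0.15902799,  0.98714923,  1.16653764],
       [ 0.        ,  0.        ,  0.        ,  1.        ]])}
wrist {'fx': 317.42755245803596, 'fy': 317.42755245803596, 'cx': 314.56235153443816, 'cy': 195.68378615464633, 'T': array([[ 0.30755318,  0.92039572,  0.24141823,  0.23705481],
       [-0.95152873,  0.29802964,  0.07596975, -0.50057557],
       [-0.00202755, -0.25308112,  0.96744294,  0.38365464],
       [ 0.        ,  0.        ,  0.        ,  1.        ]])}
```

View pics/a_scene.png

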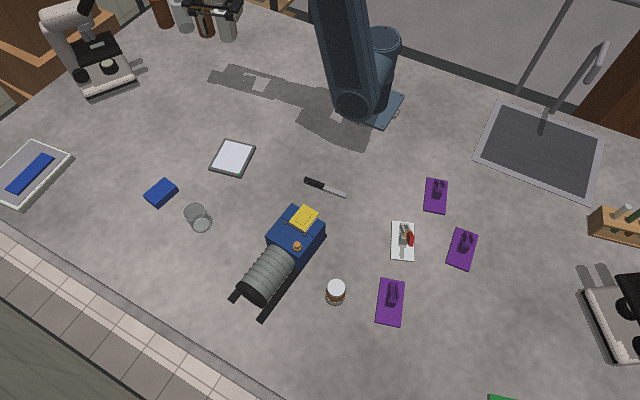

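View pics/a_top.png

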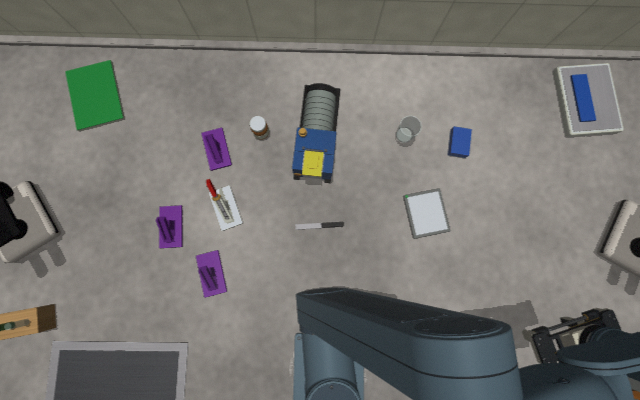

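View pics/a_wrist.png

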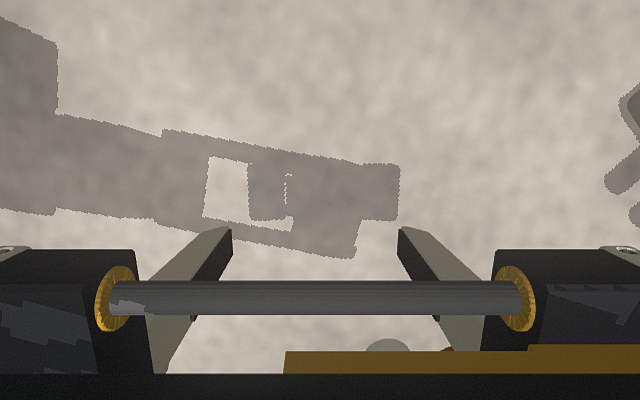

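The top view shows the pump at about (315,150) and the yellow cover at (313,163). The spatula runs from its handle at (331,225) to its tip at (296,226). The white cradle with the red-handled rod is at (225,207), the plate at (426,213), the jar at (259,127), the beaker at (405,133) and the slide box at (460,142).

Possible mix-ups:
- **Cradle:** the purple ones at (216,148), (170,227) and (210,273). I choose the white one.
- **Plate:** the white tray at (588,98) and the green pad at (95,95). I choose the lit pad in the grey frame at (426,213).
- **Slide box:** the blue bar on the tray at (583,97).

Next I'll check this in close crops.

```bash
cat > h.py <<'E'
import numpy as np, cv2
from rig import env
def ray(n,u,v,info=None):
    i=info or env.camera_info(n); T=i["T"]
    d=np.array([(u-i["cx"])/i["fx"],-(v-i["cy"])/i["fy"],-1.])
    return T[:3,3],T[:3,:3]@d
def onz(n,u,v,z,info=None):
    o,d=ray(n,u,v,info); return o+d*(z-o[2])/d[2]
def tri(a,b):
    A=[];B=[]
    P=np.zeros((3,3));q=np.zeros(3);
    for o,d in (a,b):
        d=d/np.linalg.norm(d);M=np.eye(3)-np.outer(d,d);P+=M;q+=M@o
    x=np.linalg.solve(P,q)
    g=[np.linalg.norm((np.eye(3)-np.outer(d,d)/(d@d))@(x-o)) for o,d in (a,b)]
    return x,g
def proj(n,p,info=None):
    i=info or env.camera_info(n);T=i["T"];c=T[:3,:3].T@(np.array(p)-T[:3,3])
    return i["cx"]+i["fx"]*c[0]/-c[2], i["cy"]-i["fy"]*c[1]/-c[2]
E
python3 - <<'E'
import cv2,numpy as np
t=cv2.imread("pics/a_top.png");s=cv2.imread("pics/a_scene.png")
def crop(im,x,y,w,h,k): return cv2.resize(im[y:y+h,x:x+w],None,fx=k,fy=k,interpolation=cv2.INTER_CUBIC)
cv2.imwrite("pics/c1.png",crop(t,195,115,160,120,5))
cv2.imwrite("pics/c2.png",crop(s,260,170,160,120,5))
E
```

```text
(no output)
```

View pics/c1.png

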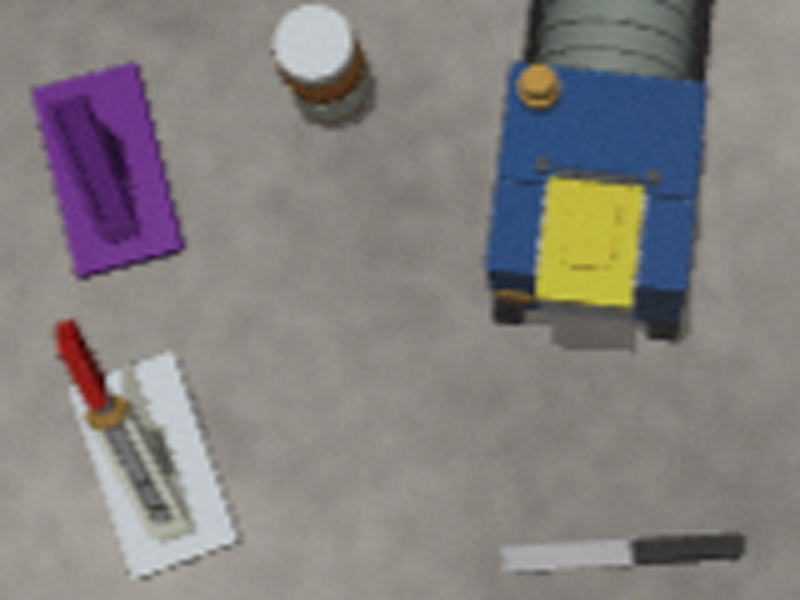

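View pics/c2.png

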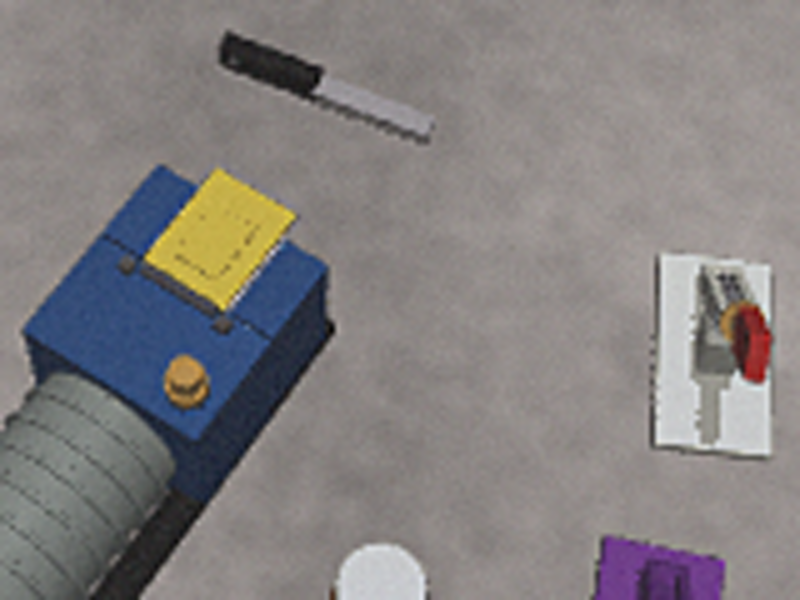

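The crops confirm the white cradle with the red paddle (crop 1, paddle 65–105 × 320–410), the spatula (blade tip 502,558; handle end 744,545) and the pump with its shut cover (535–645 × 178–305). Now I'll measure them.

Run:
```python
from h import *
im={n:cv2.imread(f"pics/a_{n}.png") for n in("top","scene")}
hsv={n:cv2.cvtColor(im[n],cv2.COLOR_BGR2HSV) for n in im}
np.set_printoptions(precision=4,suppress=True)
def comp(mask,near):
    n,l,s,c=cv2.connectedComponentsWithStats(mask.astype(np.uint8))
    k=[j for j in range(1,n) if s[j,4]>8]; k=min(k,key=lambda j:np.hypot(*(c[j]-near)))
    return (l==k).astype(np.uint8),s[k,4]
def rect(m):
    c=max(cv2.findContours(m,cv2.RETR_EXTERNAL,cv2.CHAIN_APPROX_NONE)[0],key=cv2.contourArea)
    return cv2.boxPoints(cv2.minAreaRect(c)),c
def center(m): 
    M=cv2.moments(m,True);return M['m10']/M['m00'],M['m01']/M['m00']
for n,near in(("top",(313,163)),("scene",(304,217))):
    H=hsv[n]
    m,a=comp((H[...,0]>20)&(H[...,0]<35)&(H[...,1]>120),near)
    b,c=rect(m); poly=cv2.approxPolyDP(cv2.convexHull(c),3,True)[:,0]
    print(n,"cover",a,"centre",onz(n,*center(m),0.110))
    for p in poly: print("  ",p,onz(n,*p,0.110))
n="top";H=hsv[n]
for n,near in(("top",(426,213)),("scene",(232,157))):
    H=hsv[n];m,a=comp((H[...,2]>190)&(H[...,1]<40),near);b,c=rect(m)
    print(n,"plate",a,onz(n,*center(m),0.015));print(np.array([onz(n,*p,0.015)[:2] for p in b]))
# spatula: handle dark, blade light
for n,nh,nb in(("top",(332,225),(306,227)),("scene",(314,183),(334,191))):
    H=hsv[n]
    m,a=comp((H[...,2]<75),nh); 
    print(n,"handle",a,center(m),onz(n,*center(m),0.016))
    y,x=np.nonzero(m);print("   ext",x.min(),x.max(),y.min(),y.max())
    m2=(H[...,1]<30)&(H[...,2]>140); m2,a2=comp(m2,nb); y,x=np.nonzero(m2);print("  blade",a2,center(m2),onz(n,*center(m2),0.0135),x.min(),x.max(),y.min(),y.max())
# red paddle
P={}
for n,near in(("top",(212,190)),("scene",(410,239))):
    H=hsv[n]; m,a=comp(((H[...,0]<8)|(H[...,0]>172))&(H[...,1]>150)&(H[...,2]>60),near); P[n]=center(m);b,c=rect(m);print(n,"red",a,P[n],b.tolist())
print(tri(ray("top",*P["top"]),ray("scene",*P["scene"])))
# cradle base
for n,near in(("top",(230,200)),("scene",(400,255))):
    H=hsv[n];m,a=comp((H[...,2]>170)&(H[...,1]<35),near);hull=cv2.convexHull(rect(m)[1]);poly=cv2.approxPolyDP(hull,3,True)[:,0]
    print(n,"cradle",a)
    for p in poly: print("  ",p,onz(n,*p,0.010))
```

```text
top cover 455 centre [0.5989 0.0586 0.11  ]
   [322 152] [0.6335 0.0313 0.11  ]
   [320 176] [0.5612 0.0358 0.11  ]
   [302 174] [0.566  0.0885 0.11  ]
   [305 151] [0.6354 0.0814 0.11  ]
scene cover 441 centre [0.6012 0.0587 0.11  ]
   [303 204] [0.5645 0.0355 0.11  ]
   [318 212] [0.5666 0.0863 0.11  ]
   [304 231] [0.6385 0.0816 0.11  ]
   [289 221] [0.6319 0.0289 0.11  ]
top plate 1161 [ 0.4704 -0.304   0.015 ]
[[ 0.5182 -0.2438]
 [ 0.5431 -0.339 ]
 [ 0.4239 -0.3636]
 [ 0.4    -0.2698]]
scene plate 802 [ 0.4727 -0.3038  0.015 ]
[[ 0.5378 -0.3393]
 [ 0.401  -0.3775]
 [ 0.4021 -0.2699]
 [ 0.5363 -0.238 ]]
top handle 109 (332.41284403669727, 224.44036697247705) [ 0.4278 -0.0068  0.016 ]
   ext 322 343 222 227
  blade 137 (307.4744525547445, 225.4817518248175) [0.4232 0.0708 0.0135] 295 320 223 228
scene handle 141 (313.58156028368796, 182.8581560283688) [ 0.4311 -0.0047  0.016 ]
   ext 304 324 177 189
  blade 104 (333.375, 189.53846153846155) [0.421  0.0637 0.0135] 321 346 181 196
top red 81 (210.87654320987653, 187.59259259259258) [[204.28660583496094, 181.02548217773438], [208.7706756591797, 178.57962036132812], [217.29298400878906, 194.20382690429688], [212.8089141845703, 196.64968872070312]]
scene red 56 (410.7142857142857, 238.39285714285714) [[407.9234619140625, 231.005859375], [412.58819580078125, 230.64703369140625], [413.68231201171875, 244.87057495117188], [409.017578125, 245.22940063476562]]
(array([0.519 , 0.3494, 0.1159]), [np.float64(0.0007284799220396251), np.float64(0.0007284799220394979)])
top cradle 527
   [228 185] [0.5466 0.3255 0.01  ]
   [241 222] [0.4303 0.2784 0.01  ]
   [221 230] [0.4042 0.339  0.01  ]
   [209 192] [0.5229 0.384  0.01  ]
scene cradle 492
   [392 220] [0.4299 0.2757 0.01  ]
   [413 223] [0.4078 0.3372 0.01  ]
   [413 260] [0.5231 0.3829 0.01  ]
   [391 258] [0.5488 0.3235 0.01  ]
```

```bash
cat >> h.py <<'E'
from scipy.spatial.transform import Rotation as R
def tool(s=None):
    s=s or env.sense(); r=R.from_euler("xyz",s["eef_rot"],degrees=True); return s["tool_pos"],r
def goal(p,xd,yd,via=None):
    """TCP goal position p, finger dir xd, jaw dir yd -> shift mm & rotvec in present tool axes"""
    p0,r0=tool(); xd=np.array(xd,float);xd/=np.linalg.norm(xd);yd=np.array(yd,float);yd-=xd*(xd@yd);yd/=np.linalg.norm(yd)
    r=R.from_matrix(np.array([xd,yd,np.cross(xd,yd)]).T)
    d=r0.inv().apply(np.array(p)-p0)*1000; a=(r0.inv()*r).as_rotvec()
    print("shift mm",d.round(1),"turn",a.round(3),"deg",np.degrees(np.linalg.norm(a)).round(1))
def yawv(deg): a=np.radians(deg); return [np.cos(a),np.sin(a),0]
def stat():
    s=env.sense(); p,r=tool(s); M=r.as_matrix()
    print("t",round(s["t"],2),"p",p.round(4),"xdir",M[:,0].round(3),"jawyaw",np.degrees(np.arctan2(M[1,1],M[0,1])).round(1),"ydir",M[:,1].round(3),"J",s["joints"].round(1),"F",s["wrist_force"].round(2),"T",s["torque"].round(2),"op",round(s["opening"],3))
E
python3 - <<'E'
from h import *
stat()
goal([0.40,-0.006,0.25],[0,0,-1],yawv(5.5))
goal([0.40,-0.006,0.25],[0,0,-1],yawv(-174.5))
E
```

```text
t 0.15 p [ 0.1692 -0.523   0.3021] xdir [-0.     0.001 -1.   ] jawyaw -72.1 ydir [ 0.308 -0.951 -0.001] J [-83.7  14.9  88.   -0.   77.2 -11.6] F [-0.09 -0.41 -0.24] T [ 0.03 -0.    0.01] op 0.998
shift mm [  52.8 -420.8 -378.6] turn [-1.354e+00 -1.000e-03  1.000e-03] deg 77.6
shift mm [  52.8 -420.8 -378.6] turn [1.788e+00 1.000e-03 1.000e-03] deg 102.4
```

```bash
python3 -m handwheel '[{"dx":50,"dy":-420,"dz":-378,"ax":-1.354,"claw":60},{"dx":50,"dy":-420,"dz":-378,"ax":-1.354,"claw":60},{"dx":50,"dy":-420,"dz":-378,"ax":-1.354,"claw":60},{"dx":50,"dy":-420,"dz":-378,"ax":-1.354,"claw":60},{"dx":50,"dy":-420,"dz":-378,"ax":-1.354,"claw":60}]'
python3 - <<'E'
from h import *
stat(); goal([0.426,-0.01,0.23],[0,0,-1],yawv(5.5))
E
```

```text
t 0.15 p [ 0.1692 -0.523   0.3021] xdir [-0.     0.001 -1.   ] jawyaw -72.1 ydir [ 0.308 -0.951 -0.001] J [-83.7  14.9  88.   -0.   77.2 -11.6] F [-0.09 -0.41 -0.24] T [ 0.03 -0.    0.01] op 0.998
shift mm [  72.8 -409.  -402.1] turn [-1.354e+00 -1.000e-03  1.000e-03] deg 77.6invalid input at $[0]: expected keys ax, ay, az, dx, dy, dz, claw
```

```bash
python3 -m handwheel '[{"dx":50,"dy":-410,"dz":-400,"ax":-1.354,"ay":0,"az":0,"claw":60},{"dx":50,"dy":-410,"dz":-400,"ax":-1.354,"ay":0,"az":0,"claw":60},{"dx":50,"dy":-410,"dz":-400,"ax":-1.354,"ay":0,"az":0,"claw":60},{"dx":50,"dy":-410,"dz":-400,"ax":-1.354,"ay":0,"az":0,"claw":60},{"dx":50,"dy":-410,"dz":-400,"ax":-1.354,"ay":0,"az":0,"claw":60}]'
python3 - <<'E'
from h import *
stat(); goal([0.426,-0.01,0.23],[0,0,-1],yawv(5.5))
E
```

```text
t: 0.57
tool_pos: [0.2616, -0.3354, 0.2842]
eef_rot: [-150.3, 89.9, 83.7]
wrist_force: [0.9, 0.6, 0.9]
opening: 0.77
t 0.57 p [ 0.2616 -0.3354  0.2842] xdir [ 0.     0.001 -1.   ] jawyaw -36.0 ydir [ 0.809 -0.587 -0.001] J [-67.2   2.6 105.3   0.   72.1 -31.2] F [0.93 0.62 0.9 ] T [-0.06 -0.08 -0.01] op 0.77
shift mm [  54.6  -58.  -359.8] turn [-0.724 -0.001  0.   ] deg 41.5
```

```bash
python3 -m handwheel '[{"dx":55,"dy":-58,"dz":-360,"ax":-0.724,"ay":0,"az":0,"claw":60},{"dx":55,"dy":-58,"dz":-360,"ax":-0.724,"ay":0,"az":0,"claw":60},{"dx":55,"dy":-58,"dz":-360,"ax":-0.724,"ay":0,"az":0,"claw":60},{"dx":55,"dy":-58,"dz":-360,"ax":-0.724,"ay":0,"az":0,"claw":60},{"dx":55,"dy":-58,"dz":-360,"ax":-0.724,"ay":0,"az":0,"claw":60}]'
python3 - <<'E'
from h import *
stat(); goal([0.426,-0.01,0.23],[0,0,-1],yawv(5.5))
E
```

```text
t: 0.98
tool_pos: [0.3542, -0.1513, 0.2535]
eef_rot: [146.0, 89.9, 55.8]
wrist_force: [0.6, -0.3, 0.8]
opening: 0.765
t 0.98 p [ 0.3542 -0.1513  0.2535] xdir [ 0.001  0.001 -1.   ] jawyaw -0.1 ydir [ 1.    -0.002  0.001] J [-3.990e+01 -1.000e-01  1.128e+02  1.000e-01  6.730e+01 -3.980e+01] F [ 0.6  -0.35  0.78] T [-0.05 -0.12 -0.03] op 0.765
shift mm [  23.7   71.4 -141.5] turn [-0.098 -0.001 -0.001] deg 5.6
```

```bash
python3 -m handwheel '[{"dx":24,"dy":71,"dz":-141,"ax":-0.098,"ay":0,"az":0,"claw":60},{"dx":24,"dy":71,"dz":-141,"ax":-0.098,"ay":0,"az":0,"claw":60},{"dx":24,"dy":71,"dz":-141,"ax":-0.098,"ay":0,"az":0,"claw":60},{"dx":24,"dy":71,"dz":-141,"ax":-0.098,"ay":0,"az":0,"claw":60},{"dx":24,"dy":71,"dz":-141,"ax":-0.098,"ay":0,"az":0,"claw":60}]'
python3 - <<'E'
from h import *
import pickle
stat(); i=env.camera_info("wrist"); cv2.imwrite("pics/w1.png",env.read_camera("wrist")); pickle.dump(i,open("w1.pkl","wb"))
E
```

```text
t: 1.4
tool_pos: [0.4266, -0.0051, 0.2288]
eef_rot: [170.2, 89.8, 86.0]
wrist_force: [-0.1, -0.0, 0.3]
opening: 0.763
t 1.4 p [ 0.4266 -0.0051  0.2288] xdir [ 0.     0.004 -1.   ] jawyaw 5.8 ydir [0.995 0.101 0.001] J [-15.9   6.  110.1   0.2  63.9 -21.8] F [-0.11 -0.04  0.31] T [-0.02 -0.13 -0.03] op 0.763
```

View pics/w1.png

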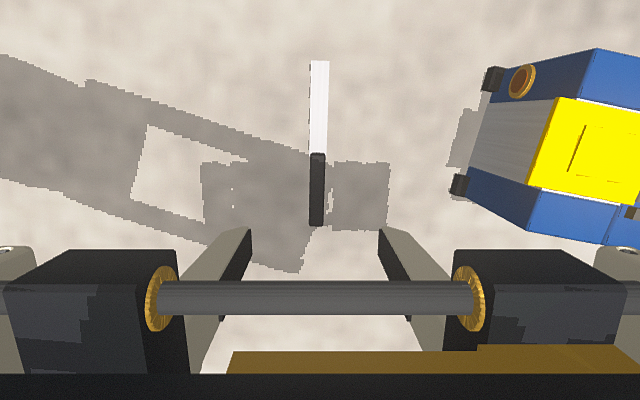

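The wrist view shows the spatula upright in the frame, with its tip at (319,61), its handle front at (317,153) and its rear at (317,226). The cover is at the right (525–640 × 97–215).

Run:
```python
from h import *
import pickle
i=pickle.load(open("w1.pkl","rb"))
im=cv2.imread("pics/w1.png")
cv2.imwrite("pics/w1c.png",cv2.resize(im[50:235,280:355],None,fx=3.2,fy=3.2,interpolation=cv2.INTER_NEAREST))
g=im[:,:,1].astype(int)
for v in (70,100,130,165,190,215): print(v,g[v,300:340:1].tolist())
for u in(317,): print(g[140:235,u].tolist())
for (u,v,z) in [(319,61,.0135),(319,61,.012),(317.5,153,.024),(317,226,.024),(317,226,0)]: print(u,v,z,onz("wrist",u,v,z,i))
```

```text
70 [206, 205, 204, 206, 207, 205, 206, 207, 212, 135, 158, 253, 241, 237, 241, 242, 243, 242, 241, 239, 239, 241, 245, 243, 240, 242, 242, 242, 247, 209, 205, 208, 207, 207, 207, 207, 206, 206, 205, 209]
100 [203, 205, 205, 206, 206, 205, 204, 205, 205, 199, 234, 246, 240, 243, 243, 243, 243, 242, 241, 242, 244, 245, 244, 241, 243, 244, 243, 250, 212, 208, 208, 206, 208, 206, 204, 207, 208, 209, 208, 208]
130 [209, 207, 211, 208, 203, 206, 205, 207, 204, 164, 252, 243, 240, 242, 243, 242, 242, 241, 242, 243, 243, 243, 241, 243, 242, 242, 247, 209, 201, 205, 205, 205, 203, 204, 205, 202, 203, 202, 202, 205]
165 [144, 146, 145, 142, 143, 147, 145, 146, 147, 158, 55, 56, 66, 66, 64, 64, 63, 61, 64, 63, 65, 62, 61, 60, 47, 116, 151, 143, 138, 152, 149, 143, 206, 210, 143, 139, 144, 146, 145, 144]
190 [141, 143, 138, 144, 138, 142, 142, 147, 156, 91, 46, 57, 56, 60, 58, 60, 54, 59, 61, 60, 56, 58, 59, 45, 78, 147, 143, 141, 140, 139, 131, 207, 206, 138, 140, 146, 141, 146, 145, 145]
215 [146, 144, 148, 145, 148, 149, 147, 151, 165, 46, 50, 51, 49, 58, 59, 53, 57, 59, 56, 54, 55, 55, 47, 78, 148, 143, 138, 132, 135, 134, 134, 136, 139, 136, 136, 135, 138, 134, 138, 136]
[238, 239, 239, 238, 238, 238, 237, 238, 237, 239, 241, 254, 170, 65, 53, 71, 85, 84, 87, 64, 63, 63, 64, 63, 64, 61, 66, 65, 65, 62, 67, 62, 62, 62, 63, 59, 58, 61, 64, 64, 62, 62, 64, 58, 60, 61, 59, 58, 57, 60, 59, 56, 59, 56, 59, 58, 59, 55, 59, 52, 55, 57, 61, 59, 53, 55, 56, 57, 52, 58, 55, 55, 51, 55, 52, 59, 54, 55, 58, 58, 55, 57, 52, 59, 53, 47, 73, 192, 200, 193, 193, 188, 191, 193, 195]
319 61 0.0135 [0.42016169 0.10993751 0.0135    ]
319 61 0.012 [0.42016053 0.11016253 0.012     ]
317.5 153 0.024 [0.42690278 0.03145961 0.024     ]
317 226 0.024 [ 0.43363826 -0.03790389  0.024     ]
317 226 0 [ 0.43474737 -0.04654975  0.        ]
```

View pics/w1c.png

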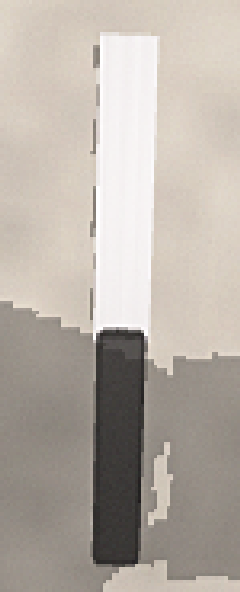

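Run:
```python
from h import *
import pickle
i=pickle.load(open("w1.pkl","rb"))
t=onz("wrist",319.8,61,.0135,i);f=onz("wrist",317.4,158.5,.024,i);r=onz("wrist",315.4,226.5,.024,i)
print(t,f,r); d=(t-r)[:2];print(np.degrees(np.arctan2(d[1],d[0])),np.linalg.norm(d)); u=d/np.linalg.norm(d)
c=(f+r)[:2]/2;c2=t[:2]-.115*u;print(c,c2)
yaw=np.degrees(np.arctan2(d[1],d[0]))
g=(c+c2)/2+0.012*u
print(g);stat();goal([*g,0.0895],[0,0,-1],yawv(yaw-90))
```

```text
[0.42085518 0.11000818 0.0135    ] [0.42732702 0.02650681 0.024     ] [ 0.43216741 -0.03856194  0.024     ]
94.35413716751646 0.14900014923369997
[ 0.42974721 -0.00602756] [ 0.42958608 -0.00465992]
[0.4287556  0.00662163]
t 1.45 p [ 0.4258 -0.0075  0.229 ] xdir [-0.001  0.002 -1.   ] jawyaw 5.8 ydir [ 0.995  0.102 -0.001] J [-1.610e+01  6.000e+00  1.101e+02  1.000e-01  6.400e+01 -2.200e+01] F [ 0.18 -0.71  0.35] T [-0.06 -0.07 -0.01] op 0.761
shift mm [139.6   4.4 -13.5] turn [ 0.026 -0.002  0.001] deg 1.5
```

```bash
python3 -m handwheel '[{"dx":35,"dy":4.4,"dz":-13.5,"ax":0.026,"ay":0,"az":0,"claw":60},{"dx":70,"dy":4.4,"dz":-13.5,"ax":0.026,"ay":0,"az":0,"claw":60},{"dx":105,"dy":4.4,"dz":-13.5,"ax":0.026,"ay":0,"az":0,"claw":60},{"dx":130,"dy":4.4,"dz":-13.5,"ax":0.026,"ay":0,"az":0,"claw":60},{"dx":139,"dy":4.4,"dz":-13.5,"ax":0.026,"ay":0,"az":0,"claw":60}]'
python3 - <<'E'
from h import *
import pickle
stat();goal([0.4287,0.0066,0.0895],[0,0,-1],yawv(4.35))
E
```

```text
t: 1.87
tool_pos: [0.4264, 0.006, 0.0872]
eef_rot: [-117.5, 89.6, 156.8]
wrist_force: [-0.3, -1.7, 0.6]
opening: 0.764
t 1.87 p [0.4264 0.006  0.0872] xdir [-0.006  0.003 -1.   ] jawyaw 4.3 ydir [ 0.997  0.075 -0.006] J [-1.430e+01  1.900e+01  1.191e+02  1.000e-01  4.230e+01 -1.870e+01] F [-0.35 -1.67  0.62] T [-0.01 -0.09 -0.01] op 0.764
shift mm [-2.3  2.4 -0.5] turn [-0.001 -0.003  0.006] deg 0.4
```

```bash
python3 -m handwheel '[{"dx":-1.5,"dy":2.4,"dz":-0.5,"ax":0,"ay":0,"az":0.006,"claw":60},{"dx":-1.5,"dy":2.4,"dz":-0.5,"ax":0,"ay":0,"az":0.006,"claw":255},{"dx":-1.5,"dy":2.4,"dz":-0.5,"ax":0,"ay":0,"az":0.006,"claw":255},{"dx":-1.5,"dy":2.4,"dz":-0.5,"ax":0,"ay":0,"az":0.006,"claw":255},{"dx":-1.5,"dy":2.4,"dz":-0.5,"ax":0,"ay":0,"az":0.006,"claw":255}]'
python3 - <<'E'
from h import *
import pickle
stat()
E
```

```text
t: 2.28
tool_pos: [0.4296, 0.0062, 0.09]
eef_rot: [132.7, 89.8, 47.0]
wrist_force: [0.6, 0.0, 0.4]
opening: 0.53
t 2.28 p [0.4296 0.0062 0.09  ] xdir [ 0.002  0.003 -1.   ] jawyaw 4.3 ydir [0.997 0.075 0.003] J [-14.2  18.7 118.9   0.3  42.3 -18.7] F [0.57 0.03 0.42] T [-0.07 -0.04 -0.01] op 0.53
```

```bash
python3 -m handwheel '[{"dx":0,"dy":0,"dz":0,"ax":0,"ay":0,"az":0,"claw":255},{"dx":0,"dy":0,"dz":0,"ax":0,"ay":0,"az":0,"claw":255},{"dx":0,"dy":0,"dz":0,"ax":0,"ay":0,"az":0,"claw":255},{"dx":0,"dy":0,"dz":0,"ax":0,"ay":0,"az":0,"claw":255},{"dx":0,"dy":0,"dz":0,"ax":0,"ay":0,"az":0,"claw":255}]'; python3 -m handwheel '[{"dx":0,"dy":0,"dz":0,"ax":0,"ay":0,"az":0,"claw":255},{"dx":0,"dy":0,"dz":0,"ax":0,"ay":0,"az":0,"claw":255},{"dx":0,"dy":0,"dz":0,"ax":0,"ay":0,"az":0,"claw":255},{"dx":0,"dy":0,"dz":0,"ax":0,"ay":0,"az":0,"claw":255},{"dx":0,"dy":0,"dz":0,"ax":0,"ay":0,"az":0,"claw":255}]'
```

```text
t: 2.7
tool_pos: [0.4295, 0.0063, 0.0901]
eef_rot: [136.8, 89.8, 51.1]
wrist_force: [-1.5, -0.8, 0.7]
opening: 0.171
t: 3.12
tool_pos: [0.4294, 0.0064, 0.09]
eef_rot: [141.8, 89.8, 56.1]
wrist_force: [-1.0, 0.9, 2.2]
opening: 0.149
```

```bash
python3 - <<'E'
from h import *
import pickle
goal([0.427,0.0725,0.178],[0,0,-1],yawv(-94.6))
E
python3 -m handwheel '[{"dx":-40,"dy":0,"dz":0,"ax":0,"ay":0,"az":0,"claw":255},{"dx":-80,"dy":0,"dz":0,"ax":0.12,"ay":0,"az":0,"claw":255},{"dx":-88,"dy":0,"dz":-20,"ax":0.24,"ay":0,"az":0,"claw":255},{"dx":-88,"dy":0,"dz":-40,"ax":0.36,"ay":0,"az":0,"claw":255},{"dx":-88,"dy":0,"dz":-60,"ax":0.48,"ay":0,"az":0,"claw":255}]'
python3 - <<'E'
from h import *
stat();goal([0.427,0.0725,0.178],[0,0,-1],yawv(-94.6))
E
```

```text
shift mm [-87.8   2.8 -66.3] turn [ 1.726e+00 -3.000e-03  1.000e-03] deg 98.9
t: 3.53
tool_pos: [0.4254, 0.0664, 0.1793]
eef_rot: [140.5, 89.7, 26.9]
wrist_force: [0.0, 0.4, -1.2]
opening: 0.146
t 3.53 p [0.4254 0.0664 0.1793] xdir [ 0.005  0.002 -1.   ] jawyaw -23.6 ydir [ 0.916 -0.401  0.003] J [ -6.2  10.  113.6   0.2  56.1  17.4] F [ 0.04  0.42 -1.25] T [-0.06 -0.09 -0.03] op 0.146
shift mm [ 1.3 -1.  -6.2] turn [ 1.239 -0.006 -0.   ] deg 71.0
```

```bash
python3 -m handwheel '[{"dx":1,"dy":-1,"dz":-6,"ax":0.12,"ay":-0.006,"az":0,"claw":255},{"dx":1,"dy":-1,"dz":-6,"ax":0.24,"ay":-0.006,"az":0,"claw":255},{"dx":1,"dy":-1,"dz":-6,"ax":0.36,"ay":-0.006,"az":0,"claw":255},{"dx":1,"dy":-1,"dz":-6,"ax":0.48,"ay":-0.006,"az":0,"claw":255},{"dx":1,"dy":-1,"dz":-6,"ax":0.6,"ay":-0.006,"az":0,"claw":255}]'
python3 - <<'E'
from h import *
stat();goal([0.427,0.0725,0.178],[0,0,-1],yawv(-94.6))
E
```

```text
t: 3.95
tool_pos: [0.4268, 0.0725, 0.1781]
eef_rot: [76.9, 89.9, -71.4]
wrist_force: [0.3, -0.1, -1.0]
opening: 0.152
t 3.95 p [0.4268 0.0725 0.1781] xdir [ 0.001 -0.002 -1.   ] jawyaw -58.3 ydir [ 0.525 -0.851  0.002] J [-5.100e+00  1.050e+01  1.132e+02 -1.000e-01  5.630e+01  5.330e+01] F [ 0.32 -0.14 -1.02] T [ 0.03 -0.02 -0.02] op 0.152
shift mm [ 0.1  0.1 -0.2] turn [ 0.633 -0.    -0.002] deg 36.3
```

```bash
python3 -m handwheel '[{"dx":0,"dy":0,"dz":0,"ax":0.12,"ay":0,"az":0,"claw":255},{"dx":0,"dy":0,"dz":0,"ax":0.24,"ay":0,"az":0,"claw":255},{"dx":0,"dy":0,"dz":0,"ax":0.36,"ay":0,"az":0,"claw":255},{"dx":0,"dy":0,"dz":0,"ax":0.48,"ay":0,"az":0,"claw":255},{"dx":0,"dy":0,"dz":0,"ax":0.6,"ay":0,"az":0,"claw":255}]'
python3 - <<'E'
from h import *
import pickle
stat();goal([0.427,0.0725,0.178],[0,0,-1],yawv(-94.6))
for n in("wrist","scene","top"):
    pickle.dump(env.camera_info(n),open(f"b_{n}.pkl","wb"));cv2.imwrite(f"pics/b_{n}.png",env.read_camera(n))
s=cv2.imread("pics/b_scene.png");cv2.imwrite("pics/b_sc.png",cv2.resize(s[150:270,240:400],None,fx=5,fy=5,interpolation=cv2.INTER_CUBIC))
E
```

```text
t: 4.37
tool_pos: [0.4267, 0.0725, 0.1778]
eef_rot: [106.8, 89.9, -76.3]
wrist_force: [-0.2, -0.5, -0.9]
opening: 0.15
t 4.37 p [0.4267 0.0725 0.1778] xdir [ 0.    -0.002 -1.   ] jawyaw -93.0 ydir [-0.053 -0.999  0.002] J [-5.100e+00  1.050e+01  1.132e+02 -1.000e-01  5.620e+01  8.800e+01] F [-0.18 -0.54 -0.93] T [-0.02 -0.03  0.  ] op 0.15
shift mm [-0.2  0.  -0.3] turn [ 0.027 -0.001 -0.002] deg 1.6
```

View pics/b_wrist.png

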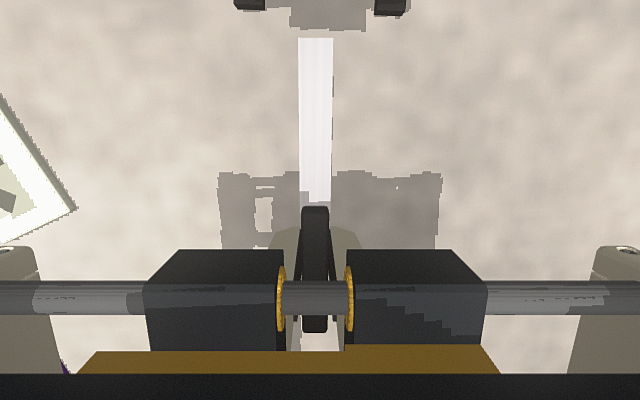

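View pics/b_sc.png

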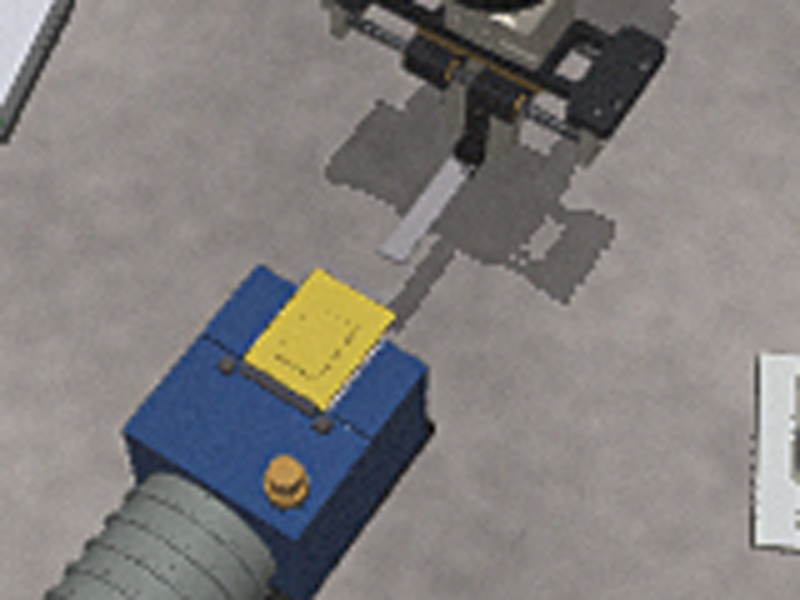

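Run:
```python
from h import *
import pickle
iw=pickle.load(open("b_wrist.pkl","rb"))
print(tri(ray("wrist",315.7,38,iw),ray("scene",318.6,200.8)))
print("blade half len at depth via width: rows", [ (v,) for v in ()])
im=cv2.imread("pics/b_wrist.png")[:,:,1].astype(int)
for v in (45,100,150): print(v,im[v,290:342].tolist())
p,r=tool(); tip=p+r.apply([0.078,0,-0.1035]);print("model tip",tip,proj("wrist",tip,iw),proj("scene",tip), proj("top",tip))
print("lip proj", proj("scene",[.563,.0617,.105]),proj("top",[.563,.0617,.105]))
# direction in the tool frame
for z in(.1,.103): print(onz("wrist",315.7,38,z,iw),onz("wrist",315.5,190,z,iw))
```

```text
(array([0.52997481, 0.06772853, 0.10398789]), [np.float64(0.0002953430547588158), np.float64(0.00029534305475875)])
blade half len at depth via width: rows []
45 [192, 191, 193, 191, 186, 186, 187, 182, 235, 239, 233, 231, 230, 229, 232, 233, 234, 233, 234, 234, 234, 234, 233, 233, 231, 233, 232, 232, 234, 237, 234, 237, 235, 233, 233, 232, 233, 233, 233, 234, 233, 234, 240, 189, 196, 194, 191, 198, 194, 196, 194, 196]
100 [190, 193, 195, 190, 191, 191, 188, 186, 205, 247, 240, 236, 235, 234, 237, 236, 237, 238, 237, 238, 238, 237, 236, 236, 234, 237, 237, 239, 239, 240, 241, 239, 238, 236, 239, 238, 236, 238, 237, 237, 238, 242, 217, 199, 202, 204, 205, 202, 203, 206, 204, 205]
150 [196, 198, 198, 201, 203, 203, 204, 201, 198, 238, 241, 237, 234, 231, 233, 236, 236, 236, 236, 237, 236, 234, 234, 235, 233, 235, 236, 238, 237, 238, 237, 235, 234, 234, 235, 235, 235, 235, 236, 235, 241, 215, 201, 201, 201, 199, 199, 201, 197, 196, 198, 199]
model tip [0.53014729 0.06780898 0.099952  ] (np.float64(314.87801115855035), np.float64(39.881929843527416)) (np.float64(318.48817279961577), np.float64(201.54418219418037)) (np.float64(308.8416034372353), np.float64(186.8568691323472))
lip proj (np.float64(311.16502471736317), np.float64(208.2835985339753)) (np.float64(311.16144941737764), np.float64(175.5621909247961))
[0.53090891 0.06739034 0.1       ] [0.45912548 0.07124954 0.1       ]
[0.53028614 0.06743655 0.103     ] [0.45985277 0.07122317 0.103     ]
```

```bash
python3 - <<'E'
from h import *
goal([0.470,0.0695,0.174],[0,0,-1],yawv(-94.6))
E
python3 -m handwheel '[{"dx":4,"dy":2,"dz":0,"ax":0.027,"ay":0,"az":0,"claw":255},{"dx":4,"dy":1,"dz":-10,"ax":0.027,"ay":0,"az":0,"claw":255},{"dx":4,"dy":1,"dz":-20,"ax":0.027,"ay":0,"az":0,"claw":255},{"dx":4,"dy":1,"dz":-27,"ax":0.027,"ay":0,"az":0,"claw":255},{"dx":4,"dy":1,"dz":-30,"ax":0.027,"ay":0,"az":0,"claw":255}]'
python3 - <<'E'
from h import *
import pickle
stat();goal([0.470,0.0695,0.174],[0,0,-1],yawv(-94.6))
pickle.dump(env.camera_info("wrist"),open("d_wrist.pkl","wb"))
for n in("wrist","scene","top"):cv2.imwrite(f"pics/d_{n}.png",env.read_camera(n))
s=cv2.imread("pics/d_scene.png")[180:240,270:350];t=cv2.imread("pics/d_top.png")[140:200,270:350]
cv2.imwrite("pics/d_st.png",np.hstack([cv2.resize(a,None,fx=5,fy=5,interpolation=cv2.INTER_CUBIC) for a in(s,t)]))
E
```

```text
shift mm [  3.9   1.1 -43.4] turn [ 0.036 -0.001 -0.002] deg 2.1
t: 4.93
tool_pos: [0.4587, 0.07, 0.1741]
eef_rot: [138.2, 89.8, -45.8]
wrist_force: [0.2, -0.5, -0.7]
opening: 0.147
t 4.93 p [0.4587 0.07   0.1741] xdir [ 0.002 -0.002 -1.   ] jawyaw -94.0 ydir [-0.07  -0.998  0.002] J [-5.100e+00  1.370e+01  1.095e+02 -1.000e-01  5.660e+01  8.900e+01] F [ 0.18 -0.49 -0.67] T [-0.02  0.01  0.01] op 0.147
shift mm [  0.1  -0.3 -11.3] turn [ 0.01  -0.002 -0.002] deg 0.6
```

View pics/d_wrist.png

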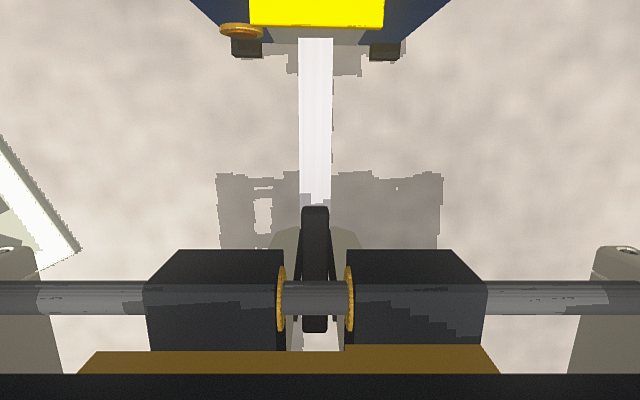

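View pics/d_st.png

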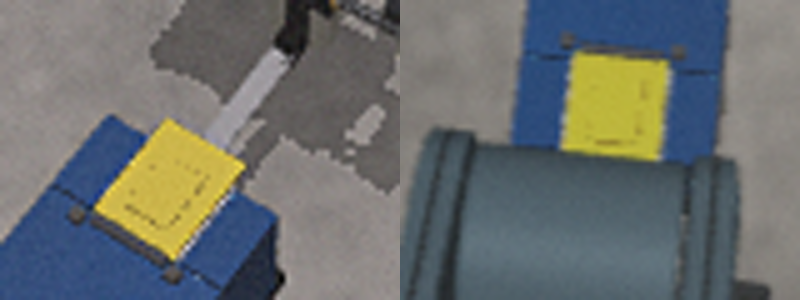

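Run:
```python
from h import *
import pickle
i=pickle.load(open("d_wrist.pkl","rb"))
im=cv2.imread("pics/d_wrist.png")
for v in range(18,42): print(v,im[v,280].tolist(),im[v,316].tolist(),im[v,360].tolist())
y=(im[:,:,1]>180)&(im[:,:,0]<90)
for v in(10,20): xs=np.nonzero(y[v])[0];print(v,xs.min(),xs.max())
for v in (24,28):print(onz("wrist",250,v,.110,i),onz("wrist",384,v,.110,i),onz("wrist",317,v,.105,i))
print("tip",onz("wrist",315.7,38,.0995,i))
```

```text
18 [0, 247, 251] [0, 248, 252] [0, 247, 251]
19 [0, 248, 252] [0, 248, 252] [0, 248, 252]
20 [0, 248, 251] [0, 248, 251] [0, 248, 251]
21 [0, 248, 251] [0, 248, 252] [0, 247, 251]
22 [0, 251, 252] [0, 248, 252] [0, 247, 251]
23 [0, 240, 255] [0, 251, 252] [0, 249, 252]
24 [0, 223, 255] [0, 240, 255] [0, 255, 255]
25 [0, 148, 188] [0, 221, 254] [0, 188, 223]
26 [4, 114, 143] [0, 141, 177] [0, 206, 246]
27 [30, 115, 138] [8, 118, 145] [0, 142, 178]
28 [109, 122, 129] [62, 122, 137] [16, 117, 143]
29 [113, 124, 127] [109, 123, 131] [58, 116, 132]
30 [105, 119, 125] [111, 126, 131] [107, 120, 127]
31 [108, 121, 125] [106, 122, 129] [111, 122, 126]
32 [105, 120, 124] [107, 124, 130] [110, 121, 128]
33 [108, 122, 125] [104, 120, 129] [108, 124, 127]
34 [107, 120, 125] [110, 125, 132] [108, 120, 126]
35 [107, 119, 125] [106, 122, 129] [110, 122, 129]
36 [108, 120, 128] [106, 122, 126] [105, 121, 126]
37 [109, 121, 127] [128, 139, 144] [112, 127, 132]
38 [108, 119, 124] [239, 239, 245] [104, 112, 117]
39 [109, 121, 126] [237, 238, 242] [90, 91, 89]
40 [106, 116, 123] [230, 233, 237] [79, 76, 73]
41 [111, 121, 126] [231, 233, 238] [79, 76, 73]
10 250 383
20 250 382
[0.56727121 0.09017264 0.11      ] [0.56335362 0.03453953 0.11      ] [0.56653846 0.06223491 0.105     ]
[0.56576829 0.09035643 0.11      ] [0.56183878 0.03456314 0.11      ] [0.56497785 0.0623422  0.105     ]
tip [0.56222549 0.06307168 0.0995    ]
```

```bash
python3 -m handwheel '[{"dx":0,"dy":-1,"dz":-5,"ax":0.008,"ay":0,"az":0,"claw":255},{"dx":0,"dy":-1,"dz":-9,"ax":0.008,"ay":0,"az":0,"claw":255},{"dx":0,"dy":-1,"dz":-12,"ax":0.008,"ay":0,"az":0,"claw":255},{"dx":0,"dy":-1,"dz":-13,"ax":0.008,"ay":0,"az":0,"claw":255},{"dx":0,"dy":-1,"dz":-13,"ax":0.008,"ay":0,"az":0,"claw":255}]'
python3 - <<'E'
from h import *
stat()
E
python3 -m handwheel '[{"dx":-4,"dy":0,"dz":0,"ax":0,"ay":0,"az":0,"claw":255},{"dx":-8,"dy":0,"dz":0,"ax":0,"ay":0,"az":0,"claw":255},{"dx":-12,"dy":0,"dz":0,"ax":0,"ay":0,"az":0,"claw":255},{"dx":-16,"dy":0,"dz":0,"ax":0,"ay":0,"az":0,"claw":255},{"dx":-18,"dy":0,"dz":-1,"ax":0,"ay":0,"az":0,"claw":255}]'
python3 - <<'E'
from h import *
stat()
for n in("wrist","scene"):cv2.imwrite(f"pics/e_{n}.png",env.read_camera(n))
w=cv2.imread("pics/e_wrist.png")[0:300,160:480];s=cv2.imread("pics/e_scene.png")[170:245,260:340]
cv2.imwrite("pics/e_ws.png",np.hstack([w,cv2.resize(s,(320,300),interpolation=cv2.INTER_CUBIC)]))
E
```

```text
t: 5.5
tool_pos: [0.4703, 0.0702, 0.1738]
eef_rot: [100.3, 89.9, -84.2]
wrist_force: [1.2, 0.1, -0.1]
opening: 0.149
t 5.5 p [0.4703 0.0702 0.1738] xdir [ 0.    -0.002 -1.   ] jawyaw -94.5 ydir [-0.078 -0.997  0.002] J [-4.90e+00  1.49e+01  1.08e+02 -1.00e-01  5.71e+01  8.97e+01] F [ 1.22  0.1  -0.06] T [ 0.   -0.04  0.03] op 0.149
t: 5.92
tool_pos: [0.4712, 0.0702, 0.1925]
eef_rot: [111.2, 89.9, -73.3]
wrist_force: [-1.1, -0.5, -0.8]
opening: 0.148
t 5.92 p [0.4712 0.0702 0.1925] xdir [ 0.001 -0.002 -1.   ] jawyaw -94.5 ydir [-0.078 -0.997  0.002] J [-4.900e+00  1.350e+01  1.066e+02 -1.000e-01  5.980e+01  8.960e+01] F [-1.06 -0.49 -0.82] T [-0.    0.21  0.07] op 0.148
```

View pics/e_ws.png

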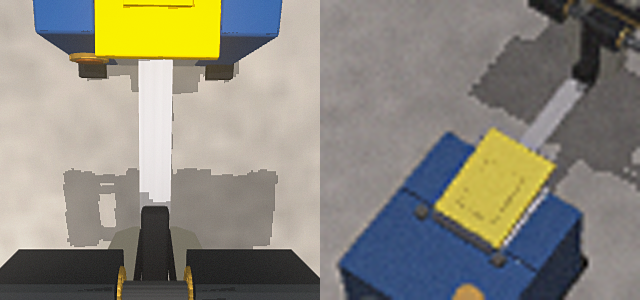

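The blade is under the lip and the cover has begun to lift, with a gap visible along its right edge. I'll keep going along the arc.

```bash
python3 -m handwheel '[{"dx":-6,"dy":0,"dz":-1.5,"ax":0,"ay":0,"az":0,"claw":255},{"dx":-12,"dy":0,"dz":-4,"ax":0,"ay":0,"az":0,"claw":255},{"dx":-18,"dy":0,"dz":-7,"ax":0,"ay":0,"az":0,"claw":255},{"dx":-24,"dy":0,"dz":-11,"ax":0,"ay":0,"az":0,"claw":255},{"dx":-28,"dy":0,"dz":-14,"ax":0,"ay":0,"az":0,"claw":255}]'
python3 - <<'E'
from h import *
stat()
for n in("wrist","scene"):cv2.imwrite(f"pics/f_{n}.png",env.read_camera(n))
w=cv2.imread("pics/f_wrist.png")[0:300,160:480];s=cv2.imread("pics/f_scene.png")[170:245,260:340]
cv2.imwrite("pics/f_ws.png",np.hstack([w,cv2.resize(s,(320,300),interpolation=cv2.INTER_CUBIC)]))
E
```

```text
t: 6.43
tool_pos: [0.4863, 0.069, 0.2215]
eef_rot: [144.3, 89.8, -40.2]
wrist_force: [-0.8, 0.4, -1.3]
opening: 0.148
t 6.43 p [0.4863 0.069  0.2215] xdir [ 0.002 -0.002 -1.   ] jawyaw -94.5 ydir [-0.078 -0.997  0.002] J [-4.900e+00  1.300e+01  1.026e+02 -1.000e-01  6.430e+01  8.970e+01] F [-0.76  0.43 -1.29] T [ 0.01  0.19 -0.05] op 0.148
```

View pics/f_ws.png

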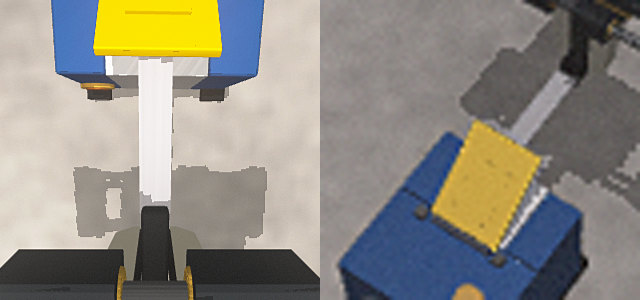

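```bash
python3 -m handwheel '[{"dx":-6,"dy":0,"dz":-7,"ax":0,"ay":0,"az":0,"claw":255},{"dx":-11,"dy":0,"dz":-14,"ax":0,"ay":0,"az":0,"claw":255},{"dx":-14.5,"dy":0,"dz":-22,"ax":0,"ay":0,"az":0,"claw":255},{"dx":-17,"dy":0,"dz":-30,"ax":0,"ay":0,"az":0,"claw":255},{"dx":-19,"dy":0,"dz":-37,"ax":0,"ay":0,"az":0,"claw":255}]'
python3 - <<'E'
from h import *
stat()
for n in("wrist","scene"):cv2.imwrite(f"pics/g_{n}.png",env.read_camera(n))
w=cv2.imread("pics/g_wrist.png")[0:300,160:480];s=cv2.imread("pics/g_scene.png")[170:245,260:340]
cv2.imwrite("pics/g_ws.png",np.hstack([w,cv2.resize(s,(320,300),interpolation=cv2.INTER_CUBIC)]))
E
```

```text
t: 6.95
tool_pos: [0.5247, 0.066, 0.241]
eef_rot: [159.0, 89.7, -25.5]
wrist_force: [-1.1, -0.3, -1.2]
opening: 0.149
t 6.95 p [0.5247 0.066  0.241 ] xdir [ 0.005 -0.002 -1.   ] jawyaw -94.5 ydir [-0.079 -0.997  0.002] J [-4.9 15.4 96.2 -0.1 68.1 89.7] F [-1.06 -0.34 -1.18] T [-0.02  0.12 -0.01] op 0.149
```

View pics/g_ws.png

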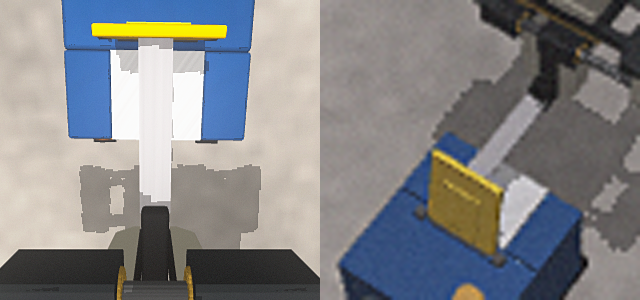

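The cover is near upright now. I'll push on past vertical.

```bash
python3 -m handwheel '[{"dx":0,"dy":0,"dz":-6,"ax":0,"ay":0,"az":0,"claw":255},{"dx":0,"dy":0,"dz":-12,"ax":0,"ay":0,"az":0,"claw":255},{"dx":1,"dy":0,"dz":-17,"ax":0,"ay":0,"az":0,"claw":255},{"dx":1,"dy":0,"dz":-22,"ax":0,"ay":0,"az":0,"claw":255},{"dx":1,"dy":0,"dz":-26,"ax":0,"ay":0,"az":0,"claw":255}]'
python3 - <<'E'
from h import *
stat()
for n in("wrist","scene"):cv2.imwrite(f"pics/i_{n}.png",env.read_camera(n))
w=cv2.imread("pics/i_wrist.png")[0:300,160:480];s=cv2.imread("pics/i_scene.png")[170:245,260:340]
cv2.imwrite("pics/i_ws.png",np.hstack([w,cv2.resize(s,(320,300),interpolation=cv2.INTER_CUBIC)]))
E
```

```text
t: 7.47
tool_pos: [0.5516, 0.0637, 0.2397]
eef_rot: [159.9, 89.7, -24.7]
wrist_force: [-1.1, 0.8, -0.8]
opening: 0.144
t 7.47 p [0.5516 0.0637 0.2397] xdir [ 0.005 -0.002 -1.   ] jawyaw -94.5 ydir [-0.079 -0.997  0.002] J [-4.9 18.1 92.7 -0.1 68.9 89.7] F [-1.11  0.79 -0.75] T [ 0.05  0.08 -0.01] op 0.144
```

View pics/i_ws.png

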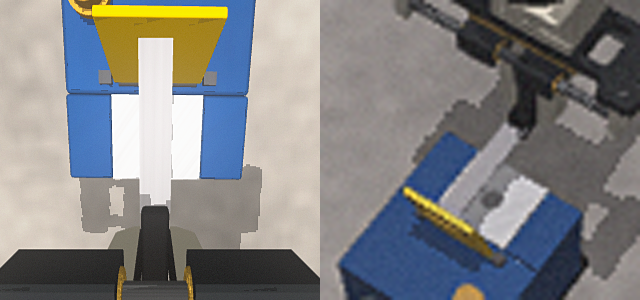

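The cover leans back past upright (scene crop), and the bore is visible at about (302.5,219.5) in the scene picture. I'll retract and lay the spatula down.

```bash
python3 - <<'E'
from h import *
print(onz("scene",302.5,219.5,.105))
E
python3 -m handwheel '[{"dx":0,"dy":0,"dz":25,"ax":0,"ay":0,"az":0,"claw":255},{"dx":0,"dy":0,"dz":60,"ax":0,"ay":0,"az":0,"claw":255},{"dx":0,"dy":0,"dz":95,"ax":0,"ay":0,"az":0,"claw":255},{"dx":15,"dy":0,"dz":130,"ax":0,"ay":0,"az":0,"claw":255},{"dx":45,"dy":0,"dz":150,"ax":0,"ay":0,"az":0,"claw":255}]'
python3 - <<'E'
from h import *
stat();goal([0.40,0.075,0.0925],[0,0,-1],yawv(-94.5))
cv2.imwrite("pics/j_scene.png",env.read_camera("scene"))
s=cv2.imread("pics/j_scene.png")[170:245,260:340]
cv2.imwrite("pics/j_s.png",cv2.resize(s,(640,600),interpolation=cv2.INTER_CUBIC))
E
```

```text
[0.60698189 0.05825298 0.105     ]
t: 7.98
tool_pos: [0.4012, 0.0758, 0.1958]
eef_rot: [170.7, 89.3, -13.8]
wrist_force: [0.5, -0.0, -0.7]
opening: 0.145
t 7.98 p [0.4012 0.0758 0.1958] xdir [ 0.011 -0.003 -1.   ] jawyaw -94.5 ydir [-0.078 -0.997  0.002] J [-5.000e+00  6.300e+00  1.153e+02 -1.000e-01  5.780e+01  8.960e+01] F [ 0.54 -0.04 -0.67] T [0.06 0.03 0.04] op 0.145
shift mm [103.3   0.7   2.3] turn [ 0.    -0.011 -0.002] deg 0.7
```

View pics/j_s.png

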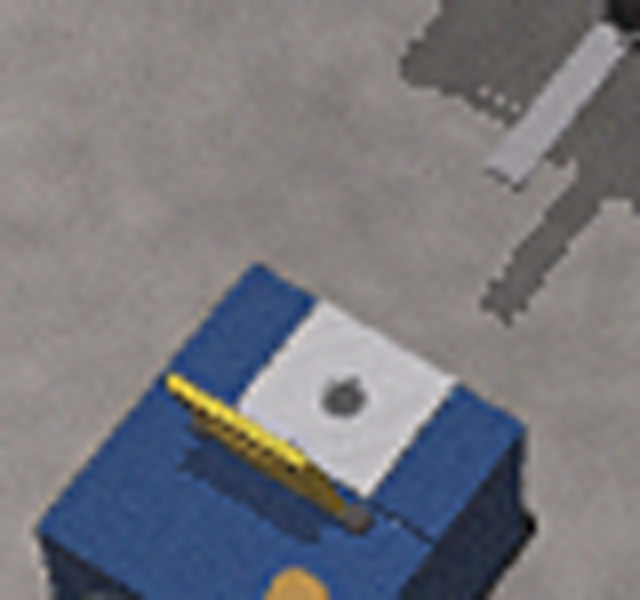

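The cover stays open and the bore is at (303.1,219.7) in the scene image. Lowering the spatula.

```bash
python3 -m handwheel '[{"dx":35,"dy":0,"dz":2,"ax":0,"ay":-0.011,"az":0,"claw":255},{"dx":65,"dy":0,"dz":2,"ax":0,"ay":-0.011,"az":0,"claw":255},{"dx":90,"dy":0,"dz":2,"ax":0,"ay":-0.011,"az":0,"claw":255},{"dx":99,"dy":0,"dz":2,"ax":0,"ay":-0.011,"az":0,"claw":255},{"dx":102,"dy":0,"dz":2,"ax":0,"ay":-0.011,"az":0,"claw":255}]'
python3 - <<'E'
from h import *
stat()
E
```

```text
t: 8.45
tool_pos: [0.3896, 0.0766, 0.0867]
eef_rot: [5.3, 88.8, -179.1]
wrist_force: [-12.0, 0.2, 48.8]
opening: 0.15
t 8.45 p [0.3896 0.0766 0.0867] xdir [-0.021 -0.    -1.   ] jawyaw -94.5 ydir [-0.078 -0.997  0.002] J [ -5.   17.1 122.5  -0.2  41.6  89.6] F [-11.97   0.24  48.78] T [ 0.06  2.24 -0.05] op 0.15
```

It is pressing on the bench, so I'll ease up slightly and then release.

```bash
python3 -m handwheel '[{"dx":-3,"dy":0,"dz":0,"ax":0,"ay":0,"az":0,"claw":255},{"dx":-3,"dy":0,"dz":0,"ax":0,"ay":0,"az":0,"claw":255},{"dx":-3,"dy":0,"dz":0,"ax":0,"ay":0,"az":0,"claw":130},{"dx":-3,"dy":0,"dz":0,"ax":0,"ay":0,"az":0,"claw":130},{"dx":-3,"dy":0,"dz":0,"ax":0,"ay":0,"az":0,"claw":130}]'
python3 - <<'E'
from h import *
stat()
E
```

```text
t: 8.87
tool_pos: [0.39, 0.0765, 0.0898]
eef_rot: [5.4, 88.8, -179.0]
wrist_force: [-1.3, 0.1, -0.0]
opening: 0.315
t 8.87 p [0.39   0.0765 0.0898] xdir [-0.02 -0.   -1.  ] jawyaw -94.5 ydir [-0.078 -0.997  0.002] J [ -5.   16.7 122.3  -0.2  42.1  89.6] F [-1.27  0.07 -0.01] T [-0.01 -0.01 -0.03] op 0.315
```

```bash
python3 -m handwheel '[{"dx":-20,"dy":0,"dz":0,"ax":0,"ay":0,"az":0,"claw":100},{"dx":-60,"dy":0,"dz":0,"ax":0,"ay":0,"az":0,"claw":60},{"dx":-100,"dy":0,"dz":-20,"ax":0,"ay":0.02,"az":0,"claw":60},{"dx":-140,"dy":0,"dz":-50,"ax":0,"ay":0.02,"az":0,"claw":60},{"dx":-160,"dy":0,"dz":-85,"ax":0,"ay":0.02,"az":0,"claw":60}]'
python3 -m handwheel '[{"dx":0,"dy":0,"dz":0,"ax":0,"ay":0,"az":0,"claw":60},{"dx":0,"dy":0,"dz":0,"ax":0,"ay":0,"az":0,"claw":60},{"dx":0,"dy":0,"dz":0,"ax":0,"ay":0,"az":0,"claw":60},{"dx":0,"dy":0,"dz":0,"ax":0,"ay":0,"az":0,"claw":60},{"dx":0,"dy":0,"dz":0,"ax":0,"ay":0,"az":0,"claw":60}]'
python3 - <<'E'
from h import *
import pickle
stat();pickle.dump(env.camera_info("wrist"),open("k_wrist.pkl","wb"))
for n in("wrist","top","scene"): cv2.imwrite(f"pics/k_{n}.png",env.read_camera(n))
goal([0.50,0.325,0.29],[0,0,-1],yawv(-68))
E
```

```text
t: 9.28
tool_pos: [0.4702, 0.0709, 0.2463]
eef_rot: [141.5, 89.8, -42.9]
wrist_force: [1.5, -0.2, -0.5]
opening: 0.674
t: 9.7
tool_pos: [0.4685, 0.0711, 0.2449]
eef_rot: [58.1, 89.9, -126.3]
wrist_force: [-0.3, 0.1, 0.1]
opening: 0.762
t 9.7 p [0.4685 0.0711 0.2449] xdir [-0.001 -0.002 -1.   ] jawyaw -94.4 ydir [-0.077 -0.997  0.002] J [-4.800e+00  9.900e+00  1.029e+02 -1.000e-01  6.730e+01  8.960e+01] F [-0.3   0.05  0.07] T [0.03 0.02 0.01] op 0.762
shift mm [ -44.9 -255.5  -11. ] turn [-0.461 -0.    -0.002] deg 26.4
```

View pics/k_wrist.png

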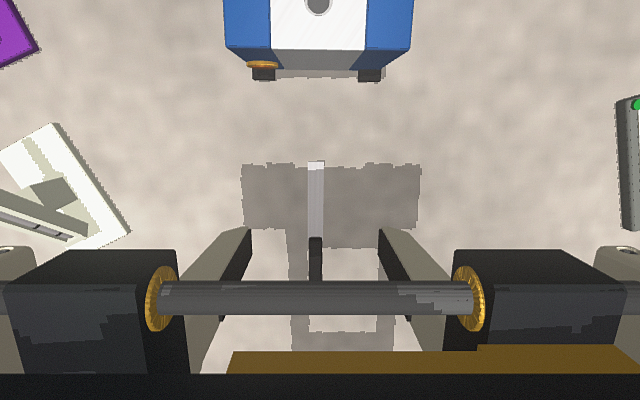

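View pics/k_scene.png

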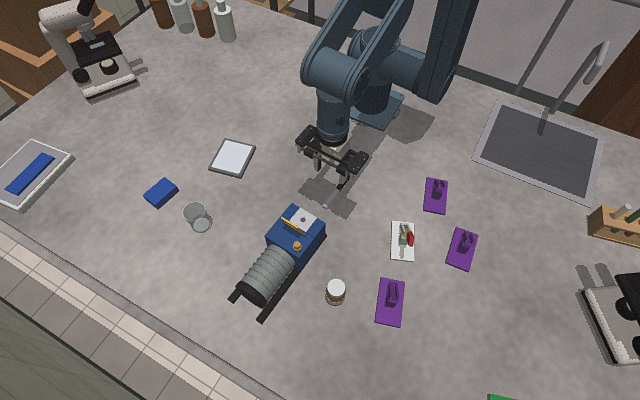

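The spatula lies on the bench at (315,160–285), the cover is open, and the bore is at the top edge of the wrist view at (319,4). One step forward will centre it.

```bash
python3 -m handwheel '[{"dx":-30,"dy":0,"dz":-20,"ax":0,"ay":0,"az":0,"claw":60},{"dx":-45,"dy":0,"dz":-45,"ax":0,"ay":0,"az":0,"claw":60},{"dx":-45,"dy":0,"dz":-50,"ax":0,"ay":0,"az":0,"claw":60},{"dx":-45,"dy":0,"dz":-50,"ax":0,"ay":0,"az":0,"claw":60},{"dx":-45,"dy":0,"dz":-50,"ax":0,"ay":0,"az":0,"claw":60}]'
python3 - <<'E'
from h import *
import pickle
stat();i=env.camera_info("wrist")
im=env.read_camera("wrist");cv2.imwrite("pics/l_wrist.png",im)
goal([0.50,0.325,0.29],[0,0,-1],yawv(-68))
for c in ((318,70),):
    pass
cv2.imwrite("pics/l_c.png",cv2.resize(im[0:130,220:420],None,fx=4,fy=4,interpolation=cv2.INTER_CUBIC))
pickle.dump(i,open("l_wrist.pkl","wb"))
E
```

```text
t: 10.27
tool_pos: [0.5182, 0.0673, 0.2894]
eef_rot: [42.1, 89.8, -142.3]
wrist_force: [-0.4, 0.1, -0.4]
opening: 0.761
t 10.27 p [0.5182 0.0673 0.2894] xdir [-0.002 -0.002 -1.   ] jawyaw -94.4 ydir [-0.077 -0.997  0.002] J [-4.8 12.6 92.8 -0.1 74.7 89.7] F [-0.37  0.13 -0.39] T [0.05 0.03 0.02] op 0.761
shift mm [  -1.2 -255.5   37.6] turn [-0.461  0.003 -0.001] deg 26.4
```

View pics/l_c.png

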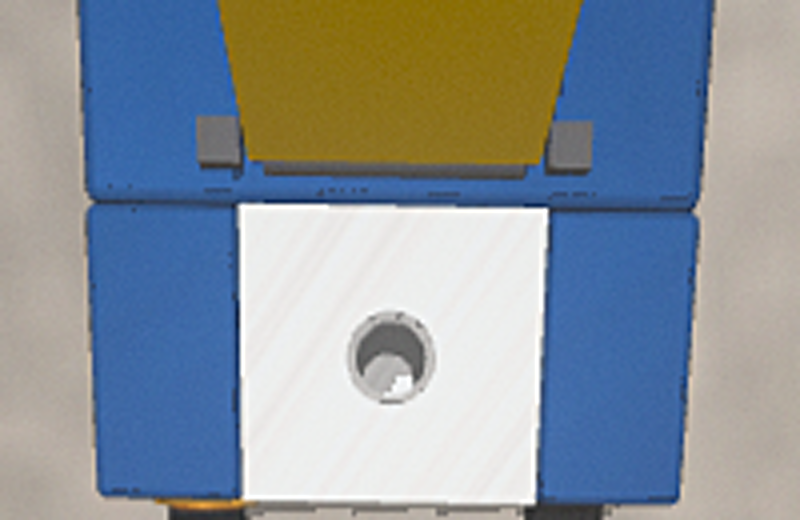

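The bore's outer ring is centred at (317.4,88.9) in the wrist picture.

```bash
python3 - <<'E'
from h import *
import pickle
i=pickle.load(open("l_wrist.pkl","rb"))
print(onz("wrist",317.4,88.9,.105,i), onz("scene",303.1,219.7,.105))
# front edge and sides for yaw (aluminium plate edges, crop px)
g=lambda x,y:onz("wrist",220+(x+.5)/4-.5,(y+.5)/4-.5,.105,i)
a=g(240,207);b=g(241,497);c=g(548,210);d=g(533,502)
for u in(a-b,c-d):print(np.degrees(np.arctan2(u[1],u[0])))
e=(a-c);print(np.degrees(np.arctan2(-e[0],e[1])))
E
python3 -m handwheel '[{"dx":0,"dy":-50,"dz":8,"ax":-0.11,"ay":0,"az":0,"claw":60},{"dx":0,"dy":-90,"dz":15,"ax":-0.22,"ay":0,"az":0,"claw":60},{"dx":0,"dy":-130,"dz":23,"ax":-0.33,"ay":0,"az":0,"claw":60},{"dx":0,"dy":-170,"dz":30,"ax":-0.44,"ay":0,"az":0,"claw":60},{"dx":0,"dy":-210,"dz":37,"ax":-0.46,"ay":0,"az":0,"claw":60}]'
python3 - <<'E'
from h import *
goal([0.50,0.325,0.29],[0,0,-1],yawv(-68))
E
```

```text
[0.6067705  0.05900731 0.105     ] [0.60671127 0.06006637 0.105     ]
-5.834701292558356
-5.682480912222029
-4.942159701504796
t: 10.73
tool_pos: [0.4955, 0.2758, 0.2879]
eef_rot: [2.0, 89.7, -155.8]
wrist_force: [0.8, 0.1, -0.2]
opening: 0.765
shift mm [ -2.2 -43.9 -22.8] turn [ 0.004  0.006 -0.   ] deg 0.4
```

Port mouth ≈ (0.6068, 0.0592). Next, on to a view of the rod.

```bash
python3 -m handwheel '[{"dx":0,"dy":-35,"dz":-5,"ax":0,"ay":0,"az":0,"claw":60},{"dx":0,"dy":-44,"dz":-5,"ax":0,"ay":0,"az":0,"claw":60},{"dx":0,"dy":-44,"dz":-5,"ax":0,"ay":0,"az":0,"claw":60},{"dx":0,"dy":-44,"dz":-5,"ax":0,"ay":0,"az":0,"claw":60},{"dx":0,"dy":-44,"dz":-5,"ax":0,"ay":0,"az":0,"claw":60}]'
python3 - <<'E'
from h import *
import pickle
stat();i=env.camera_info("wrist")
im=env.read_camera("wrist");cv2.imwrite("pics/m_wrist.png",im)
pickle.dump(i,open("m_wrist.pkl","wb"))
E
```

```text
t: 11.15
tool_pos: [0.4834, 0.3169, 0.2875]
eef_rot: [8.5, 89.6, -149.3]
wrist_force: [-0.2, -0.1, -0.6]
opening: 0.767
t 11.15 p [0.4834 0.3169 0.2875] xdir [-0.006 -0.004 -1.   ] jawyaw -67.8 ydir [ 0.378 -0.926  0.001] J [22.2 18.5 85.1 -0.1 76.8 90.1] F [-0.21 -0.09 -0.63] T [-0.   -0.02 -0.01] op 0.767
```

View pics/m_wrist.png

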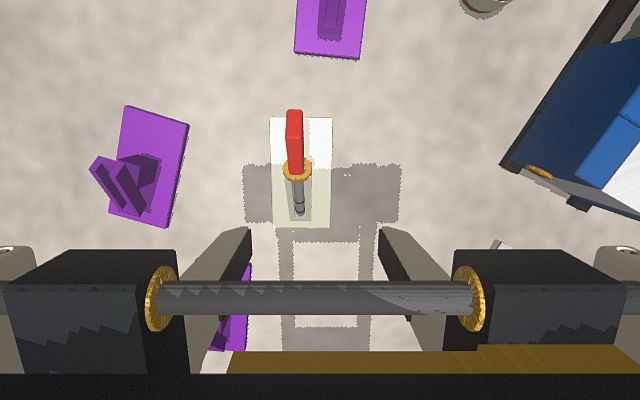

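The wrist view shows the red paddle at (295,110–172), the collar at (296,170) and the rod tip end at (299,213).

Run:
```python
from h import *
import pickle
i=pickle.load(open("m_wrist.pkl","rb"))
im=cv2.imread("pics/m_wrist.png")
cv2.imwrite("pics/m_c.png",cv2.resize(im[100:235,255:345],None,fx=4.4,fy=4.4,interpolation=cv2.INTER_CUBIC))
H=cv2.cvtColor(im,cv2.COLOR_BGR2HSV)
m=(((H[...,0]<8)|(H[...,0]>172))&(H[...,1]>150)).astype(np.uint8); m[:, :250]=0;m[:,350:]=0
y,x=np.nonzero(m);print("red",x.mean(),y.mean(),y.min(),y.max())
for v in(115,130,150,165):xs=np.nonzero(m[v])[0];print(v,xs.min(),xs.max())
c=(x.mean(),y.mean())
print(tri(ray("wrist",*c,i),ray("top",210.9,187.6)));print(tri(ray("wrist",*c,i),ray("scene",410.7,238.4)))
# cradle base corners at z=.01
for p in((271,118),(332,117),(330,228),(272,228)):print(onz("wrist",*p,.010,i))
```

```text
red 294.2004110996917 140.97944501541625 110 173
115 287 301
130 286 301
150 287 301
165 288 302
(array([0.5210001 , 0.35099035, 0.10683706]), [np.float64(0.0003660983803268345), np.float64(0.0003660983803271597)])
(array([0.52314414, 0.35018296, 0.12404524]), [np.float64(0.00014257536850619543), np.float64(0.00014257536850622655)])
[0.52430917 0.38558594 0.01      ]
[0.55056807 0.3240026  0.01      ]
[0.43031245 0.27556973 0.01      ]
[0.40398774 0.3401826  0.01      ]
```

View pics/m_c.png

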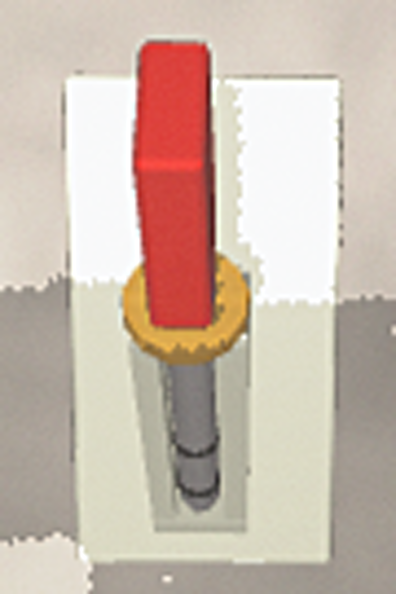

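Run:
```python
from h import *
import pickle
from scipy.optimize import least_squares
i=pickle.load(open("m_wrist.pkl","rb"))
k=4.4; px=lambda x,y:(255+(x+.5)/k-.5,100+(y+.5)/k-.5)
s=.70711
# (f,l,u) corner offsets: left = +y rod? use both corners
obs=[]
for (f,u),(xl,xr,yy) in {(26.9,7.07):(143,209,43),(7.07,26.9):(135,210,165),(-26.9,-7.07):(149,212,326)}.items():
    obs+= [((f,6,u),px(xl,yy)),((f,-6,u),px(xr,yy))]
def model(p):
    c=np.array(p[:3]);a=p[3];F=np.array([np.cos(a),np.sin(a),0]);L=np.array([-np.sin(a),np.cos(a),0])
    return [ (c+F*o[0]/1e3+L*o[1]/1e3+np.array([0,0,o[2]/1e3])) for o,_ in obs]
def res(p):
    return np.ravel([np.subtract(proj("wrist",q,i),o[1]) for q,o in zip(model(p),obs)])
r=least_squares(res,[.52,.35,.115,.38]);print(r.x,np.degrees(r.x[3]),res(r.x).round(1))
c=r.x[:3];print(proj("top",c),proj("scene",c)," seen centroids top 210.9,187.6 scene 410.7,238.4")
r2=least_squares(lambda p:res([*p,np.radians(22.2)]),r.x[:3]);print(r2.x,res([*r2.x,np.radians(22.2)]).round(1))
```

```text
[0.51975778 0.34916999 0.10516087 0.37146495] 21.283373600441877 [ 0.1 -0.2  0.5  0.1 -0.1 -0.1 -0.9  0.2  0.5 -0.1  0.   0.1]
(np.float64(211.76118419924126), np.float64(188.05332285451797)) (np.float64(409.4335070973971), np.float64(240.2368767412018))  seen centroids top 210.9,187.6 scene 410.7,238.4
[0.51976748 0.34910851 0.1049961 ] [-0.4 -0.1  0.  -0.1 -0.2  0.1 -0.9  0.1  1.1 -0.   0.6 -0. ]
```

Paddle centre ≈ (0.5198, 0.3492, 0.105), yaw about 21.5°. Going down to grasp it.

```bash
python3 - <<'E'
from h import *
stat();goal([0.5198,0.3492,0.171],[0,0,-1],yawv(-68.6))
E
python3 -m handwheel '[{"dx":0,"dy":-16,"dz":-35,"ax":0.013,"ay":0.006,"az":-0.002,"claw":60},{"dx":10,"dy":-16,"dz":-46,"ax":0.013,"ay":0.006,"az":-0.002,"claw":60},{"dx":40,"dy":-16,"dz":-46,"ax":0.013,"ay":0.006,"az":-0.002,"claw":60},{"dx":60,"dy":-16,"dz":-46,"ax":0.013,"ay":0.006,"az":-0.002,"claw":60},{"dx":60,"dy":-16,"dz":-46,"ax":0.013,"ay":0.006,"az":-0.002,"claw":60}]'
python3 - <<'E'
from h import *
stat();goal([0.5198,0.3492,0.171],[0,0,-1],yawv(-68.6))
cv2.imwrite("pics/n_wrist.png",env.read_camera("wrist"))
E
```

```text
t 11.2 p [0.4838 0.3167 0.2877] xdir [-0.006 -0.003 -1.   ] jawyaw -67.9 ydir [ 0.377 -0.926  0.001] J [22.2 18.5 85.  -0.1 76.8 90.1] F [ 0.36 -0.13  0.72] T [ 0.   -0.04 -0.03] op 0.763
shift mm [116.4 -16.6 -46.4] turn [ 0.013  0.006 -0.001] deg 0.8
t: 11.62
tool_pos: [0.5188, 0.3458, 0.2225]
eef_rot: [-2.2, 89.5, -160.9]
wrist_force: [-1.0, 0.3, -0.6]
opening: 0.766
t 11.62 p [0.5188 0.3458 0.2225] xdir [-0.009 -0.003 -1.   ] jawyaw -68.8 ydir [ 0.362 -0.932 -0.   ] J [23.4 25.9 83.3  0.  71.3 92.2] F [-0.99  0.28 -0.56] T [ 0.02  0.05 -0.  ] op 0.766
shift mm [51.5 -2.7 -2.7] turn [-0.003  0.009  0.   ] deg 0.6
```

View pics/n_wrist.png

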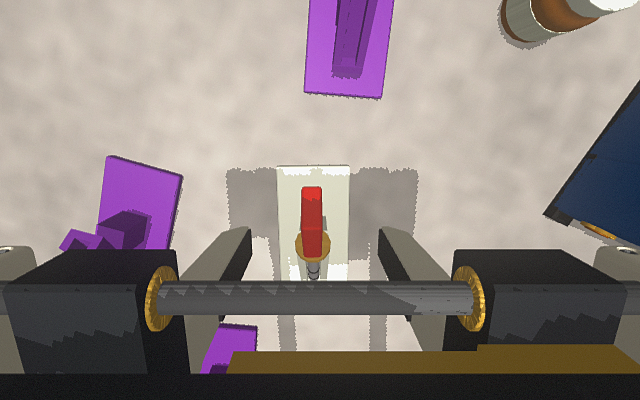

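The paddle at (312,220) is centred between the fingers. Descending, then closing.

```bash
python3 -m handwheel '[{"dx":20,"dy":-2.5,"dz":-2.5,"ax":0,"ay":0.009,"az":0,"claw":60},{"dx":38,"dy":-2.5,"dz":-2.5,"ax":0,"ay":0.009,"az":0,"claw":60},{"dx":48,"dy":-2.5,"dz":-2.5,"ax":0,"ay":0.009,"az":0,"claw":60},{"dx":51,"dy":-2.5,"dz":-2.5,"ax":0,"ay":0.009,"az":0,"claw":60},{"dx":51,"dy":-2.5,"dz":-2.5,"ax":0,"ay":0.009,"az":0,"claw":255}]'
python3 - <<'E'
from h import *
stat();goal([0.5198,0.3492,0.171],[0,0,-1],yawv(-68.6))
E
```

```text
t: 12.08
tool_pos: [0.521, 0.3491, 0.1745]
eef_rot: [-169.4, 89.8, 31.8]
wrist_force: [0.6, -0.1, 0.3]
opening: 0.726
t 12.08 p [0.521  0.3491 0.1745] xdir [ 0.002  0.002 -1.   ] jawyaw -68.8 ydir [ 0.362 -0.932 -0.001] J [23.6 28.6 86.3  0.  64.9 92.4] F [ 0.58 -0.07  0.33] T [ 0.05 -0.02 -0.01] op 0.726
shift mm [ 3.5 -0.5  1.1] turn [-0.003 -0.003  0.001] deg 0.2
```

```bash
python3 -m handwheel '[{"dx":3,"dy":-0.5,"dz":1,"ax":0,"ay":0,"az":0,"claw":255},{"dx":3,"dy":-0.5,"dz":1,"ax":0,"ay":0,"az":0,"claw":255},{"dx":3,"dy":-0.5,"dz":1,"ax":0,"ay":0,"az":0,"claw":255},{"dx":3,"dy":-0.5,"dz":1,"ax":0,"ay":0,"az":0,"claw":255},{"dx":3,"dy":-0.5,"dz":1,"ax":0,"ay":0,"az":0,"claw":255}]'
python3 -m handwheel '[{"dx":0,"dy":0,"dz":0,"ax":0,"ay":0,"az":0,"claw":255},{"dx":0,"dy":0,"dz":0,"ax":0,"ay":0,"az":0,"claw":255},{"dx":0,"dy":0,"dz":0,"ax":0,"ay":0,"az":0,"claw":255},{"dx":0,"dy":0,"dz":0,"ax":0,"ay":0,"az":0,"claw":255},{"dx":0,"dy":0,"dz":0,"ax":0,"ay":0,"az":0,"claw":255}]'
python3 - <<'E'
from h import *
stat()
E
```

```text
t: 12.5
tool_pos: [0.5201, 0.3494, 0.1721]
eef_rot: [-172.3, 89.8, 28.9]
wrist_force: [-0.4, 1.2, -0.3]
opening: 0.382
t: 12.92
tool_pos: [0.5201, 0.3493, 0.1721]
eef_rot: [-176.5, 89.8, 24.7]
wrist_force: [0.2, 0.0, 0.6]
opening: 0.128
t 12.92 p [0.5201 0.3493 0.1721] xdir [ 0.004  0.002 -1.   ] jawyaw -68.8 ydir [ 0.362 -0.932 -0.   ] J [23.7 28.6 86.6  0.  64.6 92.5] F [0.2  0.01 0.59] T [-0.15 -0.08  0.07] op 0.128
```

Gripped, with an opening of 12 mm. Lifting straight up.

```bash
python3 -m handwheel '[{"dx":-15,"dy":0,"dz":0,"ax":0,"ay":0,"az":0,"claw":255},{"dx":-45,"dy":0,"dz":0,"ax":0,"ay":0,"az":0,"claw":255},{"dx":-80,"dy":0,"dz":0,"ax":0,"ay":0,"az":0,"claw":255},{"dx":-115,"dy":0,"dz":0,"ax":0,"ay":0,"az":0,"claw":255},{"dx":-150,"dy":0,"dz":0,"ax":0,"ay":0,"az":0,"claw":255}]'
python3 - <<'E'
from h import *
stat()
for n in("wrist","scene"): cv2.imwrite(f"pics/o_{n}.png",env.read_camera(n))
h=-5;s=.70711;a=np.radians(h)
goal([.5597,.0633,.325],[s*np.cos(a),s*np.sin(a),-s],yawv(h-90))
h=20;a=np.radians(h);goal([.47,.30,.33],[s*np.cos(a),s*np.sin(a),-s],yawv(h-90))
E
```

```text
t: 13.33
tool_pos: [0.5192, 0.3489, 0.3232]
eef_rot: [-173.2, 89.8, 28.0]
wrist_force: [1.3, -0.1, -0.5]
opening: 0.125
t 13.33 p [0.5192 0.3489 0.3232] xdir [ 0.002  0.001 -1.   ] jawyaw -68.8 ydir [ 0.362 -0.932 -0.   ] J [23.7 21.9 75.1  0.  82.9 92.5] F [ 1.31 -0.08 -0.5 ] T [ 0.04 -0.09 -0.02] op 0.125
shift mm [  2.9 281.1  68.4] turn [0.432 0.756 0.184] deg 51.0
shift mm [-1.8 28.  66.2] turn [0.02  0.769 0.01 ] deg 44.1
```

View pics/o_wrist.png

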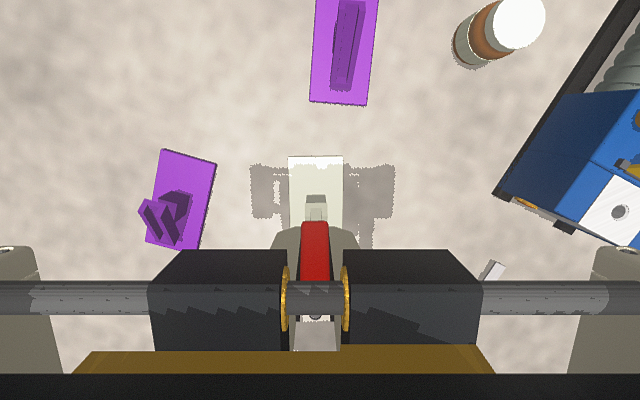

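View pics/o_scene.png

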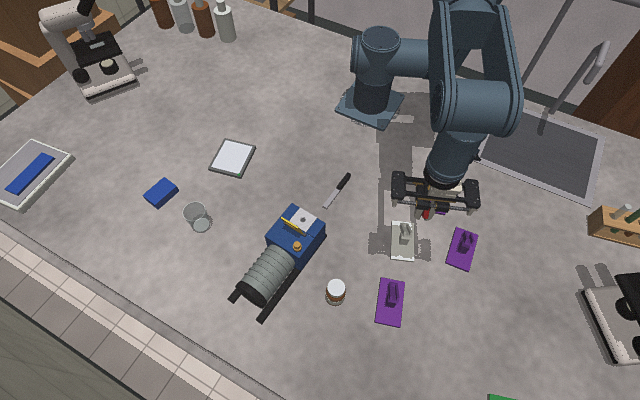

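```bash
python3 -m handwheel '[{"dx":-10,"dy":30,"dz":20,"ax":0.05,"ay":0.09,"az":0.02,"claw":255},{"dx":-10,"dy":65,"dz":40,"ax":0.1,"ay":0.18,"az":0.04,"claw":255},{"dx":-10,"dy":100,"dz":60,"ax":0.16,"ay":0.28,"az":0.07,"claw":255},{"dx":-8,"dy":135,"dz":80,"ax":0.21,"ay":0.37,"az":0.09,"claw":255},{"dx":-5,"dy":170,"dz":85,"ax":0.27,"ay":0.47,"az":0.115,"claw":255}]'
python3 - <<'E'
from h import *
stat()
h=-5;s=.70711;a=np.radians(h)
goal([.5597,.0633,.325],[s*np.cos(a),s*np.sin(a),-s],yawv(h-90))
E
```

```text
t: 13.85
tool_pos: [0.5013, 0.1593, 0.3319]
eef_rot: [174.9, 61.4, 0.2]
wrist_force: [1.2, 0.4, 0.0]
opening: 0.127
t 13.85 p [0.5013 0.1593 0.3319] xdir [ 0.479  0.002 -0.878] jawyaw -85.3 ydir [ 0.081 -0.996  0.042] J [  7.3  -1.  107.1  -4.8  45.6  94.5] F [1.2  0.39 0.  ] T [ 0.03  0.32 -0.06] op 0.127
shift mm [ 33.9 100.  -38.9] turn [0.161 0.283 0.067] deg 19.1
```

```bash
python3 -m handwheel '[{"dx":8,"dy":25,"dz":-10,"ax":0.05,"ay":0.09,"az":0.02,"claw":255},{"dx":17,"dy":50,"dz":-20,"ax":0.1,"ay":0.18,"az":0.04,"claw":255},{"dx":26,"dy":75,"dz":-30,"ax":0.16,"ay":0.28,"az":0.066,"claw":255},{"dx":33,"dy":95,"dz":-38,"ax":0.16,"ay":0.283,"az":0.067,"claw":255},{"dx":34,"dy":100,"dz":-39,"ax":0.161,"ay":0.283,"az":0.067,"claw":255}]'
python3 - <<'E'
from h import *
import pickle
stat()
h=-5;s=.70711;a=np.radians(h)
goal([.5597,.0633,.325],[s*np.cos(a),s*np.sin(a),-s],yawv(h-90))
for n in("wrist","scene","top"): cv2.imwrite(f"pics/p_{n}.png",env.read_camera(n))
pickle.dump(env.camera_info("wrist"),open("p_wrist.pkl","wb"))
a=cv2.imread("pics/p_scene.png")[130:250,250:410]
cv2.imwrite("pics/p_s.png",cv2.resize(a,None,fx=5,fy=5,interpolation=cv2.INTER_CUBIC))
E
```

```text
t: 14.27
tool_pos: [0.5593, 0.0611, 0.3225]
eef_rot: [-180.0, 45.2, -5.1]
wrist_force: [0.1, 0.0, -0.8]
opening: 0.128
t 14.27 p [0.5593 0.0611 0.3225] xdir [ 0.702 -0.063 -0.709] jawyaw -95.1 ydir [-0.089 -0.996 -0.   ] J [ -5.1  -1.  115.8  -0.   20.4  90. ] F [ 0.08  0.02 -0.82] T [0.05 0.42 0.04] op 0.128
shift mm [-1.7 -2.2 -1.9] turn [-0.002  0.003 -0.002] deg 0.2
```

View pics/p_wrist.png

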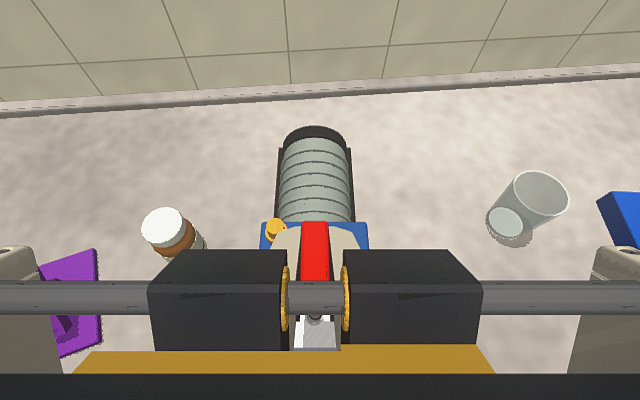

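View pics/p_s.png

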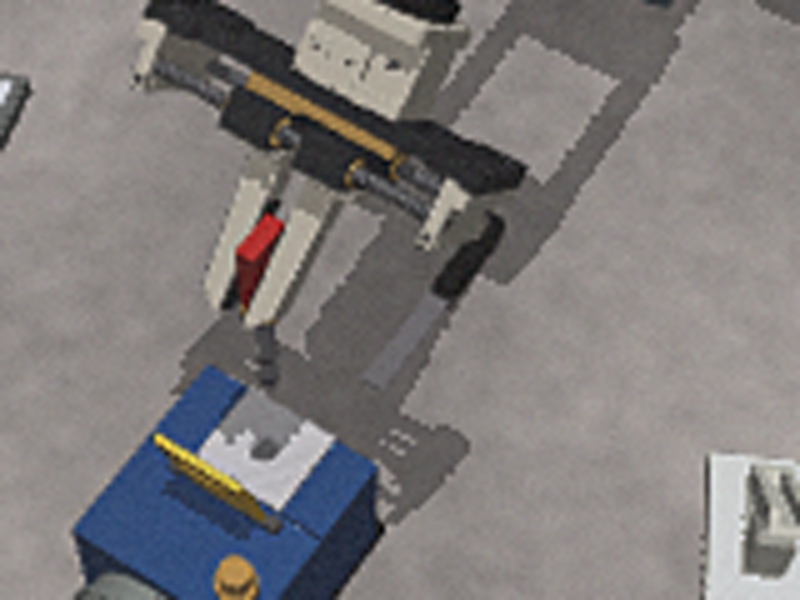

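View pics/p_top.png

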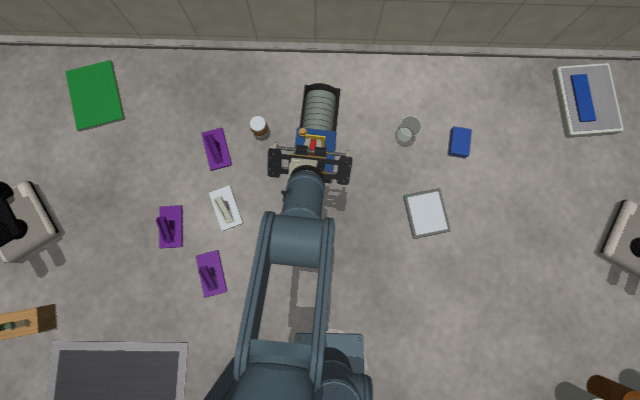

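```bash
cat > kin.py <<'E'
import numpy as np
from scipy.optimize import least_squares
D=[(.1692,-.5230,.3021,-83.7,14.9,88,77.2),(.2616,-.3354,.2842,-67.2,2.6,105.3,72.1),(.3542,-.1513,.2535,-39.9,-.1,112.8,67.3),(.4266,-.0051,.2288,-15.9,6,110.1,63.9),(.4296,.0062,.09,-14.2,18.7,118.9,42.3),(.4268,.0725,.1781,-5.1,10.5,113.2,56.3),(.5516,.0637,.2397,-4.9,18.1,92.7,68.9),(.3896,.0766,.0867,-5,17.1,122.5,41.6),(.5182,.0673,.2894,-4.8,12.6,92.8,74.7),(.5192,.3489,.3232,23.7,21.9,75.1,82.9),(.5593,.0611,.3225,-5.1,-1,115.8,20.4),(.521,.3491,.1745,23.6,28.6,86.3,64.9)]
def fk(P,q):
    H,L1,L2,d,a,off=P; j1,j2,j3,j5=np.radians(q)
    r=a+L1*np.sin(j2)+L2*np.sin(j2+j3)+d*np.sin(j2+j3+j5); z=H+L1*np.cos(j2)+L2*np.cos(j2+j3)+d*np.cos(j2+j3+j5)
    return np.array([r*np.cos(j1)-off*np.sin(j1),r*np.sin(j1)+off*np.cos(j1),z])
f=least_squares(lambda P:np.ravel([fk(P,x[3:])-x[:3] for x in D]),[.4,.45,.45,.2,0,.11])
P=f.x
def ik(r,z,el):  # el = tool dir from vertical, deg; returns j2,j3,j5
    g=least_squares(lambda q:fk(P,[0,q[0],q[1],el-q[0]-q[1]])[[0,2]]-[r,z],[5,110]);q=g.x;return q[0],q[1],el-q[0]-q[1],np.abs(g.fun).max()
E
python3 - <<'E'
from kin import *
print(P.round(4),np.abs(f.fun).max())
r=lambda x,y:np.sqrt(x*x+y*y-P[5]**2)
for z in(.3225,.29,.25,.22,.19):
  for el in (135,138,141): print(z,el,np.round(ik(r(.5597,.0633),z,el),2))
E
```

```text
[ 0.1729  0.5283  0.4254  0.2814 -0.0232  0.1109] 0.02048131762509392
0.3225 135 [ -0.99 115.98  20.01   0.  ]
0.3225 138 [ -0.32 113.82  24.5    0.  ]
0.3225 141 [  0.46 111.64  28.9    0.  ]
0.29 135 [  0.85 119.08  15.07   0.  ]
0.29 138 [  1.39 116.96  19.65   0.  ]
0.29 141 [  2.05 114.82  24.13   0.  ]
0.25 135 [  3.6 122.6   8.8   0. ]
0.25 138 [  3.97 120.52  13.51   0.  ]
0.25 141 [  4.47 118.42  18.11   0.  ]
0.22 135 [  6.05 125.     3.95   0.  ]
0.22 138 [  6.26 122.96   8.78   0.  ]
0.22 141 [  6.62 120.89  13.49   0.  ]
0.19 135 [  8.82 127.19  -1.01   0.  ]
0.19 138 [  8.87 125.19   3.94   0.  ]
0.19 141 [  9.08 123.15   8.76   0.  ]
```

The rod is held nearly upright over the pump. Joint 5 is close to its lower limit with this heading, and lowering would pass it. I'll work out the full arm kinematics to pick a better heading.

```bash
cat >> kin.py <<'E'
from scipy.spatial.transform import Rotation as R
def fk6(P,q):
    H,L1,L2,d,a,off=P; j=np.radians(q)
    c,s=np.cos,np.sin
    R1=R.from_euler("z",j[0]);
    w=R1.apply([a+L1*s(j[1])+L2*s(j[1]+j[2]),off,H+L1*c(j[1])+L2*c(j[1]+j[2])])
    Rw=R1*R.from_euler("y",j[1]+j[2])*R.from_euler("z",SG*j[3])*R.from_euler("y",j[4])*R.from_euler("z",j[5])*R0
    M=Rw.as_matrix(); return w+d*M[:,0],M
SG=1
# tool x = local z ; at j all pointing down, j6=0, j1=0: jaw y = +x world. local frame then = Ry(180): local x->-x world, local y->y
R0=R.from_matrix(np.array([[0,-1,0],[0,0,-1],[1,0,0]]).T.T)
LO=np.array([-179.9,-52.3,10.7,-69.9,12.6,-178.6]);HI=np.array([179.9,119.4,147.9,249.9,155.2,178.6])
def ik6(p,h,el,roll,seed):
    """heading h deg, el from vertical up deg(135=45 down), roll: 0 rod upright grasp, 180 flipped"""
    e,a=np.radians([el,h]); x=np.array([np.sin(e)*np.cos(a),np.sin(e)*np.sin(a),np.cos(e)]); y=np.array([np.sin(a),-np.cos(a),0])
    if roll: y=-y
    M=np.array([x,y,np.cross(x,y)]).T
    def res(q):
        pp,MM=fk6(P,q); return np.r_[(pp-p)*5,(MM-M).ravel()]
    best=None
    for sd in seed:
        g=least_squares(res,sd,bounds=(LO,HI))
        if best is None or g.cost<best.cost: best=g
    return best.x,best.cost
E
python3 - <<'E'
from kin import *
import kin
for sg in(1,-1):
    kin.SG=sg
    for q,p in(([7.3,-1,107.1,-4.8,45.6,94.5],"x .479 .002 -.878 y .081 -.996 .042"),([-83.7,14.9,88,0,77.2,-11.6],"y .308 -.951"),([-5.1,-1,115.8,0,20.4,90],"x .702 -.063 -.709 y -.089 -.996 0")):
        pp,M=fk6(P,q);print(sg,pp.round(3),M[:,0].round(3),M[:,1].round(3),p)
E
```

```text
1 [0.494 0.158 0.336] [ 0.479  0.001 -0.878] [ 0.081 -0.996  0.043] x .479 .002 -.878 y .081 -.996 .042
1 [ 0.168 -0.511  0.307] [-0.     0.002 -1.   ] [ 0.307 -0.952 -0.002] y .308 -.951
1 [0.56  0.061 0.323] [ 0.702 -0.063 -0.71 ] [-0.089 -0.996  0.   ] x .702 -.063 -.709 y -.089 -.996 0
-1 [0.49  0.191 0.336] [ 0.463  0.12  -0.878] [ 0.034 -0.993 -0.117] x .479 .002 -.878 y .081 -.996 .042
-1 [ 0.168 -0.511  0.307] [-0.     0.002 -1.   ] [ 0.307 -0.952 -0.002] y .308 -.951
-1 [0.56  0.061 0.323] [ 0.702 -0.063 -0.71 ] [-0.089 -0.996  0.   ] x .702 -.063 -.709 y -.089 -.996 0
```

Run:
```python
from kin import *
seeds=[[-5,5,115,0,25,90],[-5,5,115,60,40,40],[-5,5,115,120,60,0],[-20,5,115,90,50,60],[-40,5,115,0,40,-90],[-40,5,115,60,40,-90],[-40,5,115,150,60,-90]]
m=np.array([.6068,.0592,0])
s=.70711
print("insert")
for h in(10,25,40,55,70,90):
    hv=np.array([np.cos(np.radians(h)),np.sin(np.radians(h)),0])
    for zc in(.255,.143):
        p=m-.0473*hv+[0,0,zc+.0473]; q,c=ik6(p,h,135,0,seeds); print(h,zc,q.round(1),c.round(4))
print("final")
T=np.array([.472,-.304,.095])
for h in(-100,-70,-45,-20,0,20,45,70,90,120):
    hv=np.array([np.cos(np.radians(h)),np.sin(np.radians(h)),0])
    p=T-.123*hv-.0473*hv+[0,0,.0473]; q,c=ik6(p,h,135,180,seeds); print(h,q.round(1),c.round(4))
```

```text
insert
10 0.255 [-15.1  -0.5 118.6  42.9  26.2  31.8] 0.0
10 0.143 [-15.1   8.2 127.9  84.5  17.6 -12.6] 0.0
25 0.255 [-23.4   1.9 116.1  52.6  41.7   7.2] 0.0
25 0.143 [-23.4  10.4 125.1  73.1  33.5 -18.5] 0.0
40 0.255 [-28.3   6.6 110.9  52.4  56.   -6.5] 0.0
40 0.143 [-28.3  14.5 119.5  63.5  47.2 -24.3] 0.0
55 0.255 [-30.2  12.6 103.5  49.2  68.6 -16.1] 0.0
55 0.143 [-30.2  19.7 111.7  55.1  59.2 -29.5] 0.0
70 0.255 [-29.9  19.1  94.6  45.   80.  -23.7] 0.0
70 0.143 [-29.9  25.4 102.5  47.8  70.2 -34.3] 0.0
90 0.255 [-27.2  27.8  81.3  39.1  94.3 -32.5] 0.0
90 0.143 [-27.2  33.1  89.1  39.2  84.1 -40.8] 0.0
final
-100 [ -5.5  28.  106.5 -52.4  62.9  37. ] 0.0
-70 [-11.6  11.1 130.1 -69.9  38.5  26.4] 0.005
-45 [-38.9  -0.9 147.9 206.8  12.6  68.1] 0.0016
-20 [-84.2  -1.8 147.9  75.9  40.5 141.8] 0.0008
0 [-91.5   9.4 136.6  59.8  54.8 133.1] 0.0
20 [-88.1  20.5 119.7  47.2  66.3 131.7] 0.0
45 [-80.1  33.3  96.7  35.8  81.8 129.3] 0.0
70 [-70.7  45.6  72.7  26.9  98.4 124.3] 0.0
90 [-62.7  55.2  53.   20.5 112.1 118. ] 0.0
120 [-50.6  70.1  21.4   9.1 132.7 102.9] 0.0
```

With a heading of about 40° the insertion is well inside the joint ranges, and the final flipped pose at about 45° is reachable too. I'll swing the heading around the rod axis.

```bash
cat >> h.py <<'E'
def pose(c,h,el=135,roll=0,L=.0669):
    """TCP goal so that paddle centre is c; heading h"""
    e,a=np.radians([el,h]); x=np.array([np.sin(e)*np.cos(a),np.sin(e)*np.sin(a),np.cos(e)]); y=np.array([np.sin(a),-np.cos(a),0])*(-1 if roll else 1)
    return np.array(c)-L*x,x,y
E
python3 - <<'E'
from h import *
stat()
tip=[.6068,.0592,.152]
p,r=tool(); c=p+r.apply([.0669,0,0]);zr=r.apply([-.70711,0,-.70711]);print("paddle",c,"rod z",zr,"tip",c-.123*zr,proj("scene",c-.123*zr),proj("scene",c-.038*zr))
for h in(4,13,22,31,40): goal(*pose([.607,.0592,.285],h))
E
```

```text
t 14.42 p [0.5593 0.0627 0.3237] xdir [ 0.703 -0.062 -0.709] jawyaw -95.1 ydir [-0.089 -0.996 -0.001] J [ -4.9  -1.1 115.6  -0.3  20.6  90.4] F [ 0.3   0.68 -1.66] T [ 0.06  0.46 -0.  ] op 0.129
paddle [0.60631461 0.05858106 0.27623147] rod z [ 2.44764817e-03 -9.68920733e-04  1.00000109e+00] tip [0.60601355 0.05870024 0.15323133] (np.float64(302.3039331528216), np.float64(210.9535107453093)) (np.float64(301.24597380088557), np.float64(194.58743890650823))
shift mm [-5.4  6.8 -6.9] turn [-0.113  0.002 -0.111] deg 9.1
shift mm [-4.1 14.  -8.1] turn [-0.224  0.002 -0.222] deg 18.1
shift mm [ -2.1  20.8 -10.1] turn [-0.335  0.002 -0.333] deg 27.1
shift mm [  0.6  27.1 -12.9] turn [-0.446  0.002 -0.444] deg 36.1
shift mm [  4.   32.8 -16.3] turn [-0.558  0.002 -0.555] deg 45.1
```

```bash
python3 -m handwheel '[{"dx":-6,"dy":4,"dz":-6,"ax":-0.056,"ay":0,"az":-0.056,"claw":255},{"dx":-5,"dy":7,"dz":-7,"ax":-0.113,"ay":0.002,"az":-0.111,"claw":255},{"dx":-5,"dy":11,"dz":-7.5,"ax":-0.17,"ay":0.002,"az":-0.167,"claw":255},{"dx":-4,"dy":14,"dz":-8,"ax":-0.224,"ay":0.002,"az":-0.222,"claw":255},{"dx":-3,"dy":17.5,"dz":-9,"ax":-0.28,"ay":0.002,"az":-0.28,"claw":255}]'
python3 - <<'E'
from h import *
stat()
for h in(26,33,40): goal(*pose([.607,.0592,.285],h))
E
```

```text
t: 14.83
tool_pos: [0.5592, 0.0486, 0.3291]
eef_rot: [-179.9, 46.1, 11.1]
wrist_force: [-0.7, -0.4, -1.8]
opening: 0.13
t 14.83 p [0.5592 0.0486 0.3291] xdir [ 0.681  0.133 -0.72 ] jawyaw -79.0 ydir [ 0.191 -0.982 -0.001] J [-15.9  -1.9 115.1  36.9  31.6  37.4] F [-0.75 -0.42 -1.84] T [-0.1   0.41 -0.01] op 0.13
shift mm [-0.1 11.  -4.5] turn [-0.188  0.019 -0.183] deg 15.0
shift mm [ 1.2 16.5 -5.9] turn [-0.275  0.018 -0.268] deg 22.0
shift mm [ 2.9 21.7 -7.7] turn [-0.362  0.018 -0.354] deg 29.0
```

```bash
python3 -m handwheel '[{"dx":-0.5,"dy":5,"dz":-3,"ax":-0.09,"ay":0.01,"az":-0.088,"claw":255},{"dx":0,"dy":11,"dz":-4.5,"ax":-0.188,"ay":0.019,"az":-0.183,"claw":255},{"dx":1,"dy":16.5,"dz":-6,"ax":-0.275,"ay":0.018,"az":-0.268,"claw":255},{"dx":3,"dy":21.5,"dz":-7.5,"ax":-0.362,"ay":0.018,"az":-0.354,"claw":255},{"dx":3,"dy":21.5,"dz":-7.5,"ax":-0.362,"ay":0.018,"az":-0.354,"claw":255}]'
python3 - <<'E'
from h import *
stat()
goal(*pose([.607,.0592,.285],40))
for n in("scene","top","wrist"): cv2.imwrite(f"pics/q_{n}.png",env.read_camera(n))
s=cv2.imread("pics/q_scene.png")[150:240,250:370];t=cv2.imread("pics/q_top.png")[100:190,255:375]
cv2.imwrite("pics/q_s.png",cv2.resize(s,None,fx=6.5,fy=6.5,interpolation=cv2.INTER_CUBIC))
cv2.imwrite("pics/q_t.png",cv2.resize(t,None,fx=6.5,fy=6.5,interpolation=cv2.INTER_CUBIC))
p,r=tool(); c=p+r.apply([.0669,0,0]);zr=r.apply([-.70711,0,-.70711]);print("paddle",c,"rod z",zr)
for d in(-.024,.024,.038,.123):
    q=c-d*zr;print(d,q.round(4),np.round(proj("scene",q),1),np.round(proj("top",q),1))
E
```

```text
t: 15.25
tool_pos: [0.5711, 0.028, 0.332]
eef_rot: [-180.0, 45.0, 40.3]
wrist_force: [0.3, 0.7, -0.3]
opening: 0.126
t 15.25 p [0.5711 0.028  0.332 ] xdir [ 0.539  0.457 -0.707] jawyaw -49.7 ydir [ 0.647 -0.763 -0.   ] J [-28.5   5.1 107.9  50.1  59.2  -2.7] F [ 0.34  0.71 -0.3 ] T [-0.33  0.29 -0.03] op 0.126
shift mm [-0.1 -0.8 -0.4] turn [0.004 0.    0.004] deg 0.3
paddle [0.60696034 0.05913685 0.28399615] rod z [ 2.45061273e-03 -4.70391265e-04  1.00000144e+00]
-0.024 [0.607  0.0591 0.308 ] [300.3 179.5] [312.  140.4]
0.024 [0.6069 0.0591 0.26  ] [301.  190.3] [312.1 146.1]
0.038 [0.6069 0.0592 0.246 ] [301.2 193.2] [312.1 147.7]
0.123 [0.6067 0.0592 0.161 ] [302.3 209.8] [312.2 156.2]
```

View pics/q_s.png

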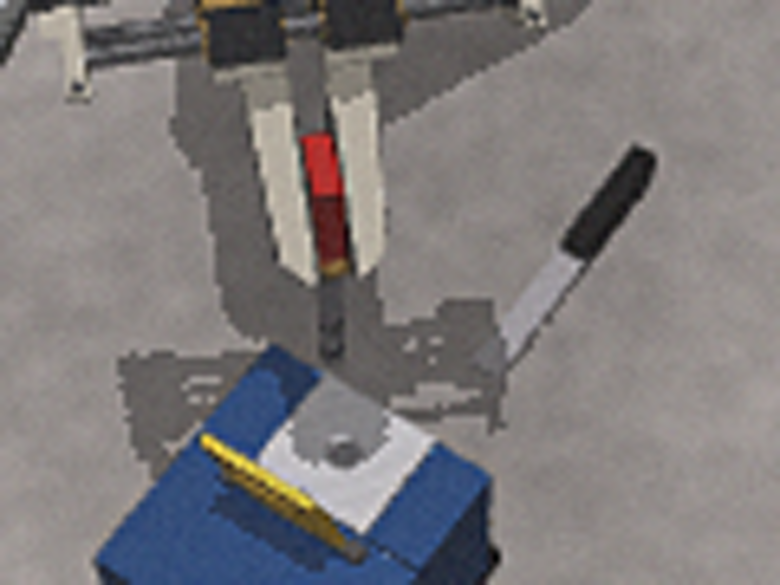

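View pics/q_t.png

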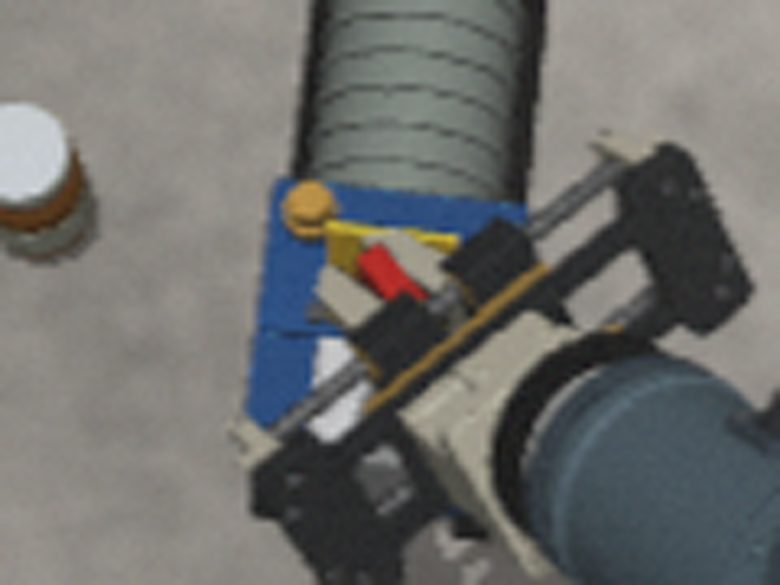

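View pics/q_wrist.png

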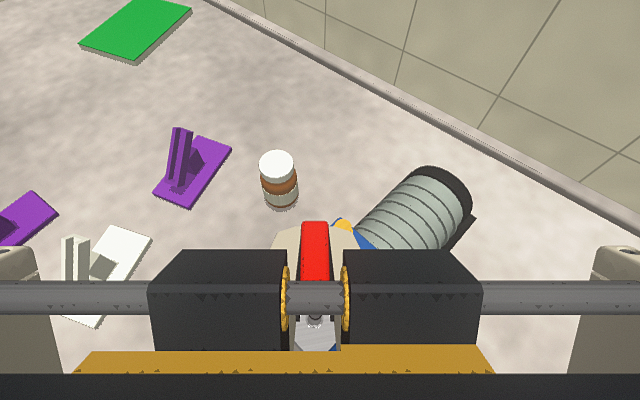

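The scene crop shows the paddle at (325,135–262), the collar's lower rim at (337,268) and the rod tip at (332,352), which is higher than my model predicts. I'll compare fingertips and paddle edges with projections before lowering.

Run:
```python
from h import *
p,r=tool()
k=6.5;cr=lambda q:tuple(np.round(((np.array(proj("scene",q))-[250,150]+.5)*k-.5),0))
for nm,v in {"ftip +y":[.0841,.012,0],"ftip -y":[.0841,-.012,0],"ftip +y z+":[.0841,.012,.0075],"ftip +y z-":[.0841,.012,-.0075],"ftip -y z-":[.0841,-.012,-.0075],"tcp":[0,0,0]}.items(): print(nm,cr(p+r.apply(v)))
for L in (.060,.0669,.074):
  c=p+r.apply([L,0,0]);s=.70711
  print(L,{k2:cr(c+r.apply(np.array(v))) for k2,v in {"endcap back":np.array([-s,0,-s])*.024+np.array([-s,0,s])*.014,"endcap fwd":np.array([-s,0,-s])*.024-np.array([-s,0,s])*.014,"low fwd":-np.array([-s,0,-s])*.024-np.array([-s,0,s])*.014,"tip":np.array([s,0,s])*.123}.items()})
i=env.camera_info("wrist")
for L in (.060,.0669,.074):
  c=p+r.apply([L,0,0]);print(L,[np.round(proj("wrist",c+r.apply(v),i),1) for v in (np.array([-s,0,-s])*.024-np.array([-s,0,s])*.014,np.array([-s,0,-s])*.024+np.array([-s,0,s])*.014)])
w=cv2.imread("pics/q_wrist.png");cv2.imwrite("pics/q_wc.png",cv2.resize(w[210:355,270:360],None,fx=4,fy=4))
```

```text
ftip +y (np.float64(307.0), np.float64(279.0))
ftip -y (np.float64(370.0), np.float64(269.0))
ftip +y z+ (np.float64(306.0), np.float64(275.0))
ftip +y z- (np.float64(309.0), np.float64(284.0))
ftip -y z- (np.float64(372.0), np.float64(274.0))
tcp (np.float64(306.0), np.float64(55.0))
0.06 {'endcap back': (np.float64(321.0), np.float64(146.0)), 'endcap fwd': (np.float64(334.0), np.float64(208.0)), 'low fwd': (np.float64(338.0), np.float64(278.0)), 'tip': (np.float64(340.0), np.float64(376.0))}
0.0669 {'endcap back': (np.float64(324.0), np.float64(164.0)), 'endcap fwd': (np.float64(336.0), np.float64(226.0)), 'low fwd': (np.float64(340.0), np.float64(295.0)), 'tip': (np.float64(342.0), np.float64(391.0))}
0.074 {'endcap back': (np.float64(326.0), np.float64(183.0)), 'endcap fwd': (np.float64(339.0), np.float64(245.0)), 'low fwd': (np.float64(343.0), np.float64(313.0)), 'tip': (np.float64(345.0), np.float64(408.0))}
0.06 [array([314.7, 215.5]), array([314.8, 278.4])]
0.0669 [array([314.7, 210.8]), array([314.7, 270.1])]
0.074 [array([314.7, 206.5]), array([314.7, 262.4])]
```

View pics/q_wc.png

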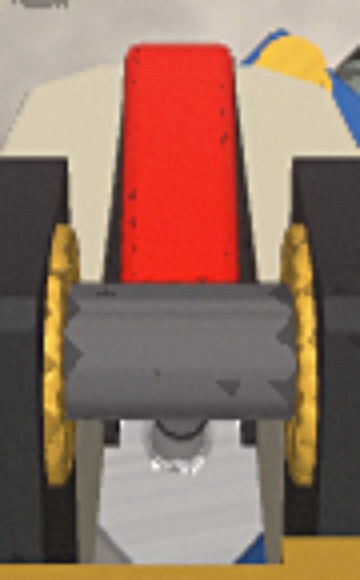

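Fingertips match the projection, but the paddle sits nearer the palm than I assumed. I'll fit its offset and tilt in the hand from the two views.

Run:
```python
from h import *
from scipy.optimize import least_squares
p,r=tool(); i=env.camera_info("wrist")
k=6.5; sc=lambda x,y:(250+(x+.5)/k-.5,150+(y+.5)/k-.5)
wc=lambda x,y:(270+(x+.5)/4-.5,210+(y+.5)/4-.5)
def pts(P):
    L,zo,yo,t=P; a=np.pi/4+t
    z=np.array([-np.cos(a),0,-np.sin(a)]); n=np.array([-np.sin(a),0,np.cos(a)])
    c=np.array([L,yo,zo]); return c,z,n
obs=[("scene",(.024,.014),sc(319,134)),("scene",(.024,-.014),sc(329,195)),("scene",(-.024,-.014),sc(333,262)),("scene",(-.123,0),sc(332,354)),
("wrist",(.024,-.014),wc(180,44)),("wrist",(-.123,0),wc(180,466))]
def res(P):
    c,z,n=pts(P);o=[]
    for cam,(a,b),px in obs:
        q=p+r.apply(c+a*z+b*n); o+=list(np.subtract(proj(cam,q,i if cam=="wrist" else None),px))
    return np.array(o)
g=least_squares(res,[.055,0,0,0]);print(g.x.round(4),"tilt deg",np.degrees(g.x[3]),res(g.x).round(1))
g2=least_squares(lambda P:res([*P,0]),[.055,0,0]);print(g2.x.round(4),res([*g2.x,0]).round(1))
c,z,n=pts(g.x);print("tip",p+r.apply(c-.123*z),"rodz",r.apply(z),"collar",p+r.apply(c-.038*z))
```

```text
[0.0549 0.0015 0.     0.0546] tilt deg 3.1274554953876166 [ 0.  -0.1  0.4  0.4  0.3 -0.   0.5 -0.7  0.2  0.1  0.1 -0.2]
[ 0.0494 -0.      0.    ] [-0.4 -2.5  0.1 -2.4  0.1 -1.7  0.7 -0.4  0.2  2.9  0.1 -6.4]
tip [0.59421969 0.04874061 0.16860747] rodz [0.04431074 0.0345148  0.9984214 ] collar [0.59798611 0.05167437 0.25347329]
```

The fit is good. The paddle centre is 55 mm ahead of the TCP and the rod is 3.1° off the nominal 45°, so I'll compensate for that. I'll also use heading 70° for more finger clearance from the open cover.

```bash
cat >> h.py <<'E'
LZ=(.0549,.0015);TILT=3.13
MOUTH=np.array([.6068,.0592,.105])
def rodgoal(tip,h,roll=0,dtilt=0):
    """goal so rod upright (roll 0) with tip there, or level (roll 1) with tip there; heading h"""
    el=(135-TILT if not roll else 135+TILT)+dtilt
    _,x,y=pose([0,0,0],h,el,roll); M=np.array([x,y,np.cross(x,y)]).T
    a=np.pi/4+np.radians(TILT); z=np.array([-np.cos(a),0,-np.sin(a)]); c=np.array([LZ[0],0,LZ[1]])
    p=np.array(tip)-M@(c-.123*z); goal(p,x,y); return p,M,M@z
def rodnow():
    p,r=tool();a=np.pi/4+np.radians(TILT); z=np.array([-np.cos(a),0,-np.sin(a)]); c=np.array([LZ[0],0,LZ[1]])
    print("tip",(p+r.apply(c-.123*z)).round(4),"collar-mouth mm",((p+r.apply(c-.038*z)-MOUTH)*1e3).round(1),"rodz",r.apply(z).round(3))
E
python3 - <<'E'
from h import *
from kin import ik6
sd=[[-30,19,95,45,80,-24],[-28,5,110,50,56,-6],[-75,35,95,36,82,129]]
stat();rodnow()
for h in(46,52,58,64,70): p,M,z=rodgoal([.6068,.0592,.165],h)
print(z)
for zt in(.165,.02): 
    p,M,_=rodgoal([.6068,.0592,zt],70); print(p,ik6(p,70,131.87,0,sd)[0].round(1))
for h in(45,70):
    p,M,z=rodgoal([.472,-.304,.095],h,1);print(p,z,ik6(p,h,138.1,1,sd))
E
```

```text
t 15.4 p [0.5708 0.0288 0.3314] xdir [ 0.541  0.454 -0.708] jawyaw -50.1 ydir [ 0.641 -0.767 -0.002] J [-28.3   5.  108.1  50.1  58.8  -2.3] F [ 0.35  0.68 -1.17] T [-0.27  0.34 -0.05] op 0.123
tip [0.5942 0.0488 0.1686] collar-mouth mm [ -8.8  -7.5 148.5] rodz [0.044 0.035 0.998]
shift mm [ 9.3  4.  -1.3] turn [-0.075  0.056 -0.076] deg 6.9
shift mm [ 9.7  8.1 -1.8] turn [-0.147  0.056 -0.152] deg 12.5
shift mm [10.5 12.2 -2.6] turn [-0.219  0.055 -0.228] deg 18.4
shift mm [11.5 16.1 -3.7] turn [-0.291  0.055 -0.304] deg 24.3
shift mm [12.9 19.8 -5. ] turn [-0.363  0.054 -0.38 ] deg 30.3
[3.46628716e-17 2.09701644e-16 1.00000000e+00]
shift mm [12.9 19.8 -5. ] turn [-0.363  0.054 -0.38 ] deg 30.3
[0.59315999 0.02172437 0.3257596 ] [-30.2  18.5  93.6  47.7  82.6 -23.2]
shift mm [115.6  20.1  97.3] turn [-0.363  0.054 -0.38 ] deg 30.3
[0.59315999 0.02172437 0.1807596 ] [-30.2  26.8 103.6  51.   70.6 -37.4]
shift mm [-178.3  206.7  456.7] turn [ 3.073 -0.092  0.082] deg 176.2
[ 0.3583258  -0.4176742   0.13488073] [-7.07106781e-01 -7.07106781e-01  1.48940029e-16] (array([-78.47458399,  32.38430574,  97.84955072,  34.6452281 ,
        78.48933352, 130.53086499]), np.float64(7.923275791209088e-31))
shift mm [-163.5  273.1  441.6] turn [ 2.714 -0.5    0.073] deg 158.2
[ 0.41701698 -0.45506461  0.13488073] [-3.42020143e-01 -9.39692621e-01  1.48940029e-16] (array([-69.63601857,  44.04239305,  75.28790854,  25.71358312,
        94.53259716, 124.4989768 ]), np.float64(5.121818094103415e-30))
```

```bash
python3 -m handwheel '[{"dx":9.3,"dy":4,"dz":-1.3,"ax":-0.075,"ay":0.056,"az":-0.076,"claw":255},{"dx":9.7,"dy":8,"dz":-1.8,"ax":-0.147,"ay":0.056,"az":-0.152,"claw":255},{"dx":10.5,"dy":12.2,"dz":-2.6,"ax":-0.219,"ay":0.055,"az":-0.228,"claw":255},{"dx":11.5,"dy":16,"dz":-3.7,"ax":-0.291,"ay":0.055,"az":-0.304,"claw":255},{"dx":13,"dy":20,"dz":-5,"ax":-0.363,"ay":0.054,"az":-0.38,"claw":255}]'
python3 -m handwheel '[{"dx":0,"dy":0,"dz":0,"ax":0,"ay":0,"az":0,"claw":255},{"dx":0,"dy":0,"dz":0,"ax":0,"ay":0,"az":0,"claw":255},{"dx":0,"dy":0,"dz":0,"ax":0,"ay":0,"az":0,"claw":255},{"dx":0,"dy":0,"dz":0,"ax":0,"ay":0,"az":0,"claw":255},{"dx":0,"dy":0,"dz":0,"ax":0,"ay":0,"az":0,"claw":255}]'
python3 - <<'E'
from h import *
stat();rodnow();rodgoal([.6068,.0592,.165],70)
for n in("scene","wrist"): cv2.imwrite(f"pics/r_{n}.png",env.read_camera(n))
s=cv2.imread("pics/r_scene.png")[150:240,250:370]
cv2.imwrite("pics/r_s.png",cv2.resize(s,None,fx=6.5,fy=6.5,interpolation=cv2.INTER_CUBIC))
w=cv2.imread("pics/r_wrist.png");cv2.imwrite("pics/r_wc.png",cv2.resize(w[210:355,250:380],None,fx=4,fy=4))
p,r=tool();a=np.pi/4+np.radians(TILT);z=np.array([-np.cos(a),0,-np.sin(a)]);q=p+r.apply(np.array([LZ[0],0,LZ[1]])-.123*z)
u=proj("scene",q);print("tip pred crop",(np.array(u)-[250,150]+.5)*6.5-.5); print("mouth crop",(np.array(proj("scene",MOUTH))-[250,150]+.5)*6.5-.5)
E
```

```text
t: 15.82
tool_pos: [0.5928, 0.0227, 0.3255]
eef_rot: [-179.9, 42.0, 70.3]
wrist_force: [0.1, 0.4, -0.7]
opening: 0.133
t: 16.23
tool_pos: [0.5921, 0.0236, 0.3259]
eef_rot: [-179.9, 42.0, 70.2]
wrist_force: [-0.4, 0.4, -0.5]
opening: 0.126
t 16.23 p [0.5921 0.0236 0.3259] xdir [ 0.252  0.699 -0.669] jawyaw -19.9 ydir [ 0.941 -0.34  -0.001] J [-30.1  18.   93.9  47.5  82.8 -23. ] F [-0.39  0.38 -0.53] T [-0.4  0.1  0. ] op 0.126
tip [0.6053 0.0608 0.165 ] collar-mouth mm [ -1.3   1.7 145. ] rodz [0.002 0.002 1.   ]
shift mm [-0.9  1.7  1. ] turn [0.001 0.002 0.003] deg 0.2
tip pred crop [345.87560636 385.90984317]
mouth crop [346.08298897 455.10725274]
```

View pics/r_s.png

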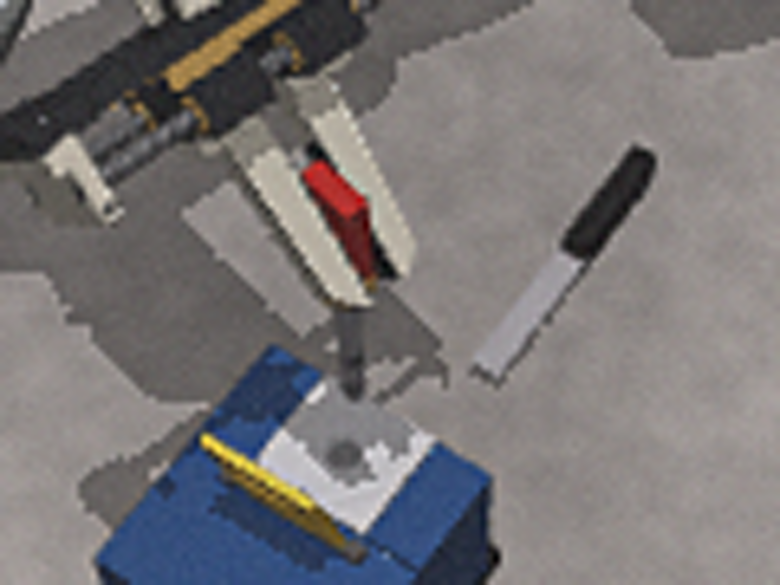

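View pics/r_wc.png

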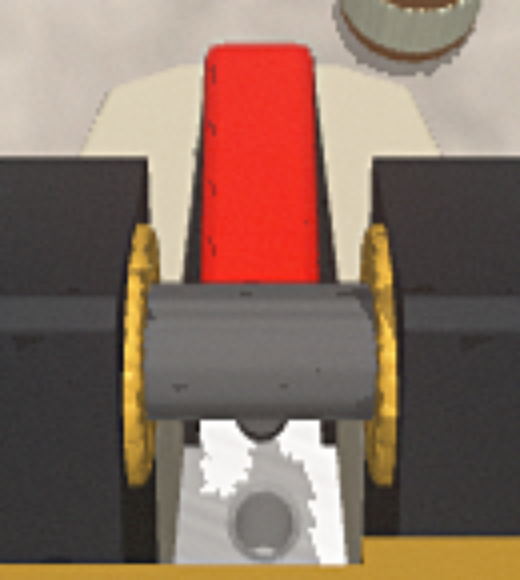

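The wrist crop shows the tip bottom at (262,438) and the bore at (265,524), which is aligned sideways. The scene crop shows the tip at (353,397). I'll compare with the predictions.

Run:
```python
from h import *
from scipy.optimize import least_squares
p,r=tool(); i=env.camera_info("wrist")
a=np.pi/4+np.radians(TILT);z=np.array([-np.cos(a),0,-np.sin(a)]);c=np.array([LZ[0],0,LZ[1]])
q=p+r.apply(c-.123*z)
wcr=lambda u:((np.array(u)-[250,210]+.5)*4-.5).round(0)
print("tip wrist",wcr(proj("wrist",q,i)),"mouth",wcr(proj("wrist",MOUTH,i)),"t",env.sense()["t"])
n=np.array([-np.sin(a),0,np.cos(a)])
print("endcap fwd",wcr(proj("wrist",p+r.apply(c+.024*z-.014*n),i)))
# triangulate tip from scene + wrist
k=6.5
for sy in(395,399): 
  s=(250+(353+.5)/k-.5,150+(sy+.5)/k-.5); w=(250+(262+.5)/4-.5,210+(436+.5)/4-.5)
  print(tri(ray("scene",*s),ray("wrist",*w,i)),q)
m=(250+(346+.5)/k-.5,150+(457+.5)/k-.5);mw=(250+(264+.5)/4-.5,210+(523+.5)/4-.5)
print("mouth",onz("scene",*m,.105),onz("wrist",*mw,.105,i),tri(ray("scene",*m),ray("wrist",*mw,i)))
```

```text
tip wrist [256. 464.] mouth [263. 520.] t 16.3333
endcap fwd [254.  42.]
(array([0.60831966, 0.0651139 , 0.16551393]), [np.float64(0.00025466256027032006), np.float64(0.00025466256027007443)]) [0.60558821 0.06037698 0.16505773]
(array([0.60864235, 0.06545803, 0.16303562]), [np.float64(4.678403478239793e-05), np.float64(4.678403478241176e-05)]) [0.60558821 0.06037698 0.16505773]
mouth [0.60762869 0.0596385  0.105     ] [0.60672039 0.05844201 0.105     ] (array([0.60674249, 0.05887874, 0.10279336]), [np.float64(0.00015331520501764612), np.float64(0.00015331520501763867)])
```

```bash
python3 -m handwheel '[{"dx":0,"dy":0,"dz":0,"ax":0,"ay":0,"az":0,"claw":255},{"dx":0,"dy":0,"dz":0,"ax":0,"ay":0,"az":0,"claw":255},{"dx":0,"dy":0,"dz":0,"ax":0,"ay":0,"az":0,"claw":255},{"dx":0,"dy":0,"dz":0,"ax":0,"ay":0,"az":0,"claw":255},{"dx":0,"dy":0,"dz":0,"ax":0,"ay":0,"az":0,"claw":255}]'
python3 - <<'E'
from h import *
stat()
for n in("scene","wrist"): cv2.imwrite(f"pics/s_{n}.png",env.read_camera(n))
W=[]
for k in"oqrs":
    w=cv2.imread(f"pics/{k}_wrist.png");W.append(cv2.resize(w[215:350,290:340],None,fx=4,fy=4))
cv2.imwrite("pics/s_wc.png",np.hstack(W))
E
```

```text
t: 16.75
tool_pos: [0.5923, 0.0231, 0.3259]
eef_rot: [-179.9, 42.0, 70.2]
wrist_force: [-0.1, 0.3, -1.4]
opening: 0.127
t 16.75 p [0.5923 0.0231 0.3259] xdir [ 0.252  0.699 -0.669] jawyaw -19.8 ydir [ 0.941 -0.34  -0.001] J [-30.2  18.1  93.8  47.5  82.8 -23. ] F [-0.12  0.26 -1.44] T [-0.46  0.09 -0.  ] op 0.127
```

View pics/s_wc.png

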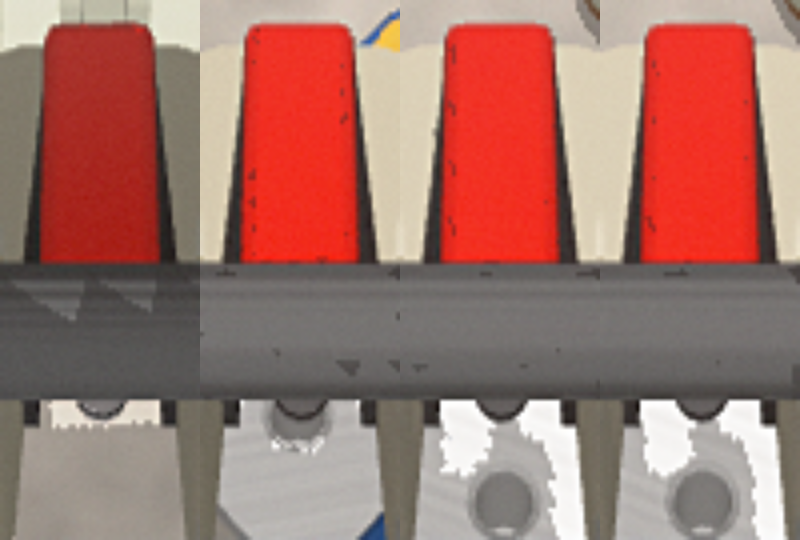

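The patch at row 466 in the earlier picture was the bore behind the rod. The rod end itself is at row ~319 of the full image in all four views, so the rod has not slipped. Refitting with the right pixel.

Run:
```python
from h import *
from scipy.optimize import least_squares
p,r=tool(); i=env.camera_info("wrist")
s=cv2.imread("pics/s_scene.png")[160:225,280:330]
cv2.imwrite("pics/s_s.png",cv2.resize(s,None,fx=9,fy=9,interpolation=cv2.INTER_CUBIC))
k=6.5; sc=lambda x,y:(250+(x+.5)/k-.5,150+(y+.5)/k-.5)
# r/q observations (scene q pose given explicitly)
q0=(np.array([.5709,.0284,.3317]),R.from_euler("xyz",[-180,45,40.2],degrees=True))
def pts(P):
    L,zo,yo,t=P; a=np.pi/4+t
    return np.array([L,yo,zo]),np.array([-np.cos(a),0,-np.sin(a)]),np.array([-np.sin(a),0,np.cos(a)])
obs=[("scene",q0,(.024,.014),sc(319,134)),("scene",q0,(.024,-.014),sc(329,195)),("scene",q0,(-.024,-.014),sc(333,262)),("scene",q0,(-.123,0),sc(332,354)),
("scene",(p,r),(-.123,0),sc(353,397)),("scene",(p,r),(.024,.014),sc(313,163)),("scene",(p,r),(.024,-.014),sc(357,208)),("scene",(p,r),(-.024,-.014),sc(365,275)),
("wrist",(p,r),(.024,-.014),(314.8,220.8)),("wrist",(p,r),(-.123,0),(315.3,318.5))]
def res(P):
    c,z,n=pts(P);o=[]
    for cam,(pp,rr),(a,b),px in obs:
        o+=list(np.subtract(proj(cam,pp+rr.apply(c+a*z+b*n),i if cam=="wrist" else None),px)*(3 if cam=="wrist" else 1))
    return np.array(o)
g=least_squares(res,[.055,0,0,0],loss="soft_l1");print(g.x.round(4),"tilt",np.degrees(g.x[3]).round(2),res(g.x).round(1))
c,z,n=pts(g.x);print("tip",p+r.apply(c-.123*z),"rodz",r.apply(z))
for t in(-1,0,1):
    t=np.radians(t);g2=least_squares(lambda P:res([*P,t]),[.055,0,0]);print(t,g2.x.round(4),g2.cost, (p+r.apply(pts([*g2.x,t])[0]-.123*pts([*g2.x,t])[1])).round(4))
```

```text
[0.0546 0.001  0.0008 0.0124] tilt 0.71 [-0.5 -0.5 -0.  -0.3 -0.   0.1  0.4  0.9 -0.1 -0.4 -0.9  0.1 -0.2  0.3
 -0.4  1.2  0.4 -0.1 -1.9  0. ]
tip [0.60818574 0.06500302 0.16570591] rodz [-0.01263637 -0.03781941  0.99920469]
-0.017453292519943295 [ 0.0472 -0.0017  0.0009] 52.417682588553454 [0.6082 0.065  0.1729]
0.0 [ 0.0515 -0.0001  0.0009] 11.901170055602723 [0.6082 0.065  0.1687]
0.017453292519943295 [0.0557 0.0014 0.0009] 5.390096241995172 [0.6082 0.065  0.1646]
```

View pics/s_s.png

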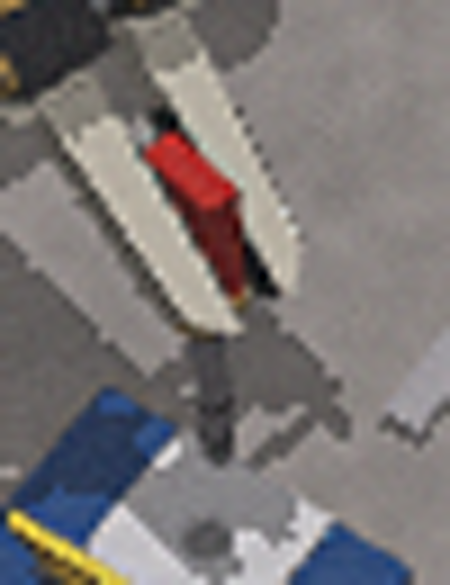

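```bash
sed -i 's/^LZ=.*/LZ=(.0546,.001);TILT=0.71;YO=.0006/; s/np.array(\[LZ\[0\],0,LZ\[1\]\])/np.array([LZ[0],YO,LZ[1]])/' h.py
python3 - <<'E'
from h import *
rodnow()
rodgoal([.6068,.0592,.165],70)
E
```

```text
tip [0.608  0.0651 0.1657] collar-mouth mm [1.000e-01 2.700e+00 1.456e+02] rodz [-0.013 -0.038  0.999]
shift mm [-0.3  0.6 -1.1] turn [ 0.001 -0.04   0.003] deg 2.3
```

```bash
python3 - <<'E'
from h import *
rodgoal([.6068,.0592,.130],70)
E
python3 -m handwheel '[{"dx":0,"dy":0.6,"dz":-1,"ax":0,"ay":-0.04,"az":0.003,"claw":255},{"dx":8,"dy":0.6,"dz":8,"ax":0,"ay":-0.04,"az":0.003,"claw":255},{"dx":16,"dy":0.6,"dz":16,"ax":0,"ay":-0.04,"az":0.003,"claw":255},{"dx":23,"dy":0.6,"dz":25,"ax":0,"ay":-0.04,"az":0.003,"claw":255},{"dx":23,"dy":0.6,"dz":25,"ax":0,"ay":-0.04,"az":0.003,"claw":255}]'
python3 - <<'E'
from h import *
stat();rodnow();rodgoal([.6068,.0592,.130],70)
E
```

```text
shift mm [23.1  0.7 25. ] turn [ 0.001 -0.04   0.003] deg 2.3
t: 17.27
tool_pos: [0.5917, 0.0235, 0.2881]
eef_rot: [-179.6, 44.3, 70.3]
wrist_force: [0.2, 0.2, -1.0]
opening: 0.129
t 17.27 p [0.5917 0.0235 0.2881] xdir [ 0.241  0.674 -0.698] jawyaw -20.0 ydir [ 0.94  -0.341 -0.005] J [-29.3  19.8  96.   46.   78.8 -24.7] F [ 0.18  0.25 -0.96] T [-0.43  0.12 -0.04] op 0.129
tip [0.6046 0.0597 0.1263] collar-mouth mm [ -1.8   0.4 106.3] rodz [ 0.005 -0.002  1.   ]
shift mm [-2.4  1.4 -2.9] turn [-0.003 -0.     0.004] deg 0.3
```

```bash
python3 -m handwheel '[{"dx":-2,"dy":1.4,"dz":-3,"ax":-0.003,"ay":0,"az":0.004,"claw":255},{"dx":-2,"dy":1.4,"dz":-3,"ax":-0.003,"ay":0,"az":0.004,"claw":255},{"dx":-2,"dy":1.4,"dz":-3,"ax":-0.003,"ay":0,"az":0.004,"claw":255},{"dx":-2,"dy":1.4,"dz":-3,"ax":-0.003,"ay":0,"az":0.004,"claw":255},{"dx":-2,"dy":1.4,"dz":-3,"ax":-0.003,"ay":0,"az":0.004,"claw":255}]'
python3 - <<'E'
from h import *
stat();rodnow();rodgoal([.6068,.0592,.130],70)
i=env.camera_info("wrist")
for n in("scene","wrist"): cv2.imwrite(f"pics/u_{n}.png",env.read_camera(n))
s=cv2.imread("pics/u_scene.png")[170:235,280:330]
w=cv2.imread("pics/u_wrist.png")[215:350,285:345]
cv2.imwrite("pics/u_c.png",np.hstack([cv2.resize(s,(415,540),interpolation=cv2.INTER_CUBIC),cv2.resize(w,None,fx=4,fy=4)]))
p,r=tool();a=np.pi/4+np.radians(TILT);z=np.array([-np.cos(a),0,-np.sin(a)]);q=p+r.apply(np.array([LZ[0],YO,LZ[1]])-.123*z)
for nm,x in(("tip",q),("mouth",MOUTH)):
    print(nm,((np.array(proj("scene",x))-[280,170]+.5)*8.3-.5).round(0),((np.array(proj("wrist",x,i))-[285,215]+.5)*4-.5+[415,0]).round(0))
E
```

```text
t: 17.68
tool_pos: [0.5934, 0.0236, 0.2921]
eef_rot: [179.9, 44.3, 69.9]
wrist_force: [-0.3, -0.1, -0.1]
opening: 0.128
t 17.68 p [0.5934 0.0236 0.2921] xdir [ 0.246  0.673 -0.698] jawyaw -20.0 ydir [ 0.94  -0.342  0.001] J [-29.3  19.5  95.7  46.1  78.8 -24.5] F [-0.3  -0.08 -0.08] T [-0.39  0.08  0.01] op 0.128
tip [0.6073 0.0595 0.1302] collar-mouth mm [  0.4   0.3 110.2] rodz [-0.001 -0.     1.   ]
shift mm [-0.1 -0.2  0.4] turn [ 0.    -0.    -0.001] deg 0.1
tip [191. 381.] [534. 416.]
mouth [193. 415.] [532. 439.]
```

View pics/u_c.png

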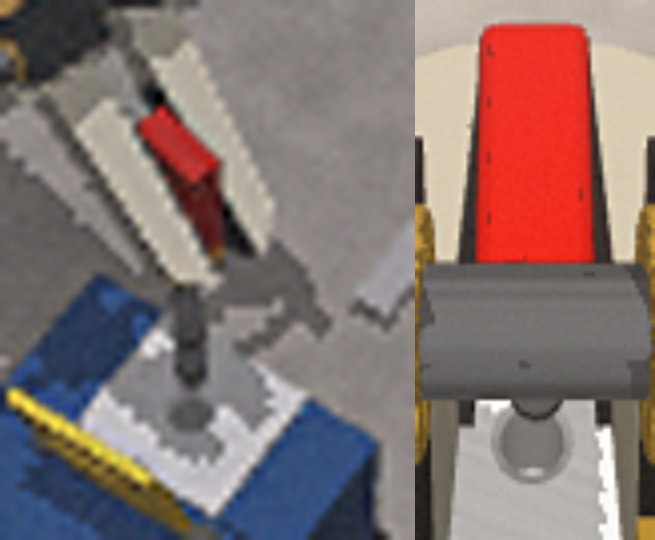

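Run:
```python
from h import *
i=env.camera_info("wrist")
w=cv2.imread("pics/u_wrist.png")
px=(285+(530-415+.5)/4-.5,215+(445+.5)/4-.5);print(px,onz("wrist",*px,.105,i))
s=(280+(190.5+.5)/8.3-.5,170+(414+.5)/8.3-.5);print(onz("scene",*s,.105))
rodgoal([.6065,.0588,.085],70)
```

```text
(313.375, 325.875) [0.60578855 0.0582698  0.105     ]
[0.60679737 0.05818548 0.105     ]
shift mm [31.  -0.3 32.9] turn [ 0.    -0.    -0.001] deg 0.0
```

```bash
python3 -m handwheel '[{"dx":6,"dy":-0.3,"dz":7,"ax":0,"ay":0,"az":0,"claw":255},{"dx":11,"dy":-0.3,"dz":13,"ax":0,"ay":0,"az":0,"claw":255},{"dx":16,"dy":-0.3,"dz":18,"ax":0,"ay":0,"az":0,"claw":255},{"dx":20,"dy":-0.3,"dz":22,"ax":0,"ay":0,"az":0,"claw":255},{"dx":22,"dy":-0.3,"dz":24,"ax":0,"ay":0,"az":0,"claw":255}]'
python3 - <<'E'
from h import *
stat();rodnow();rodgoal([.6063,.0586,.085],70)
E
```

```text
t: 18.2
tool_pos: [0.5924, 0.0229, 0.258]
eef_rot: [-179.9, 44.3, 70.1]
wrist_force: [0.4, -0.2, -1.0]
opening: 0.131
t 18.2 p [0.5924 0.0229 0.258 ] xdir [ 0.244  0.673 -0.698] jawyaw -20.0 ydir [ 0.94  -0.342 -0.001] J [-29.4  21.7  97.9  46.7  75.9 -27.8] F [ 0.36 -0.19 -0.99] T [-0.56  0.09  0.02] op 0.131
tip [0.6059 0.0589 0.0962] collar-mouth mm [-0.8 -0.4 76.2] rodz [ 0.001 -0.001  1.   ]
shift mm [7.7 0.3 8. ] turn [-0.001 -0.     0.001] deg 0.1
```

The tip is inside the bore with no force. Lowering gently.

```bash
python3 -m handwheel '[{"dx":6,"dy":0.2,"dz":6,"ax":0,"ay":0,"az":0,"claw":255},{"dx":13,"dy":0.2,"dz":13.2,"ax":0,"ay":0,"az":0,"claw":255},{"dx":20,"dy":0.2,"dz":20.4,"ax":0,"ay":0,"az":0,"claw":255},{"dx":26,"dy":0.2,"dz":26.5,"ax":0,"ay":0,"az":0,"claw":255},{"dx":28,"dy":0.2,"dz":28.5,"ax":0,"ay":0,"az":0,"claw":255}]'
python3 - <<'E'
from h import *
stat();rodnow();rodgoal([.6063,.0588,.030],70);rodgoal([.6063,.0588,.020],70)
E
```

```text
t: 18.62
tool_pos: [0.5921, 0.023, 0.2161]
eef_rot: [-179.7, 44.3, 70.2]
wrist_force: [0.1, -1.2, 0.3]
opening: 0.127
t 18.62 p [0.5921 0.023  0.2161] xdir [ 0.243  0.673 -0.698] jawyaw -20.0 ydir [ 0.939 -0.343 -0.003] J [-29.4  24.8 100.2  47.8  72.4 -31.7] F [ 0.11 -1.24  0.3 ] T [-0.69  0.14  0.01] op 0.127
tip [0.6053 0.059  0.0543] collar-mouth mm [-1.2 -0.3 34.3] rodz [ 0.003 -0.001  1.   ]
shift mm [17.   0.5 17.3] turn [-0.003 -0.     0.002] deg 0.2
shift mm [24.   0.6 24.5] turn [-0.003 -0.     0.002] deg 0.2
```

```bash
python3 -m handwheel '[{"dx":5,"dy":0.5,"dz":5,"ax":0,"ay":0,"az":0.002,"claw":255},{"dx":10,"dy":0.5,"dz":10,"ax":-0.002,"ay":0,"az":0.002,"claw":255},{"dx":14,"dy":0.5,"dz":14.3,"ax":-0.003,"ay":0,"az":0.002,"claw":255},{"dx":17,"dy":0.5,"dz":17.3,"ax":-0.003,"ay":0,"az":0.002,"claw":255},{"dx":18,"dy":0.5,"dz":18.3,"ax":-0.003,"ay":0,"az":0.002,"claw":255}]'
python3 - <<'E'
from h import *
stat();rodnow();rodgoal([.6063,.0588,.020],70)
for n in("scene","top"): cv2.imwrite(f"pics/v_{n}.png",env.read_camera(n))
s=cv2.imread("pics/v_scene.png")[170:235,270:330];t=cv2.imread("pics/v_top.png")[120:185,280:340]
cv2.imwrite("pics/v_c.png",np.hstack([cv2.resize(x,(400,433),interpolation=cv2.INTER_CUBIC) for x in(s,t)]))
E
```

```text
t: 19.03
tool_pos: [0.5924, 0.023, 0.1896]
eef_rot: [-179.9, 44.3, 70.0]
wrist_force: [-0.5, -1.0, -0.0]
opening: 0.123
t 19.03 p [0.5924 0.023  0.1896] xdir [ 0.244  0.673 -0.698] jawyaw -20.0 ydir [ 0.94  -0.342 -0.001] J [-29.4  26.9 101.5  48.7  70.  -34.5] F [-0.46 -1.02 -0.01] T [-0.61  0.16  0.03] op 0.123
tip [0.606  0.0589 0.0278] collar-mouth mm [-0.7 -0.3  7.8] rodz [ 0.001 -0.     1.   ]
shift mm [5.5 0.2 5.6] turn [-0.001 -0.     0.   ] deg 0.0
```

View pics/v_c.png

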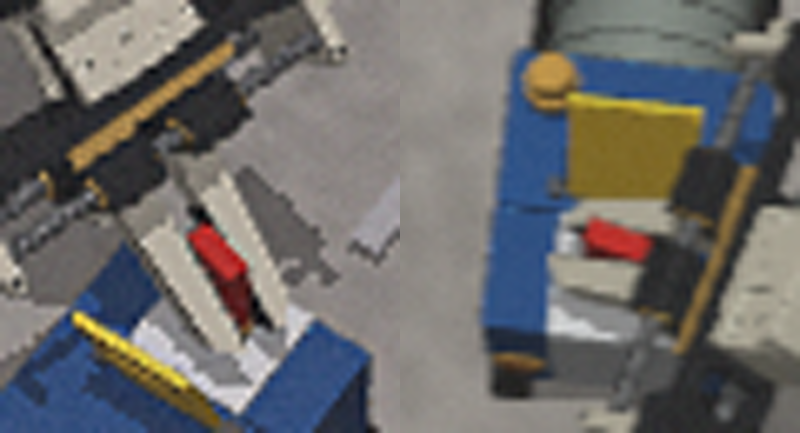

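Clear of the cover, with about 8 mm to go. Feeling for the stop slowly.

```bash
python3 -m handwheel '[{"dx":1.2,"dy":0.2,"dz":1.2,"ax":0,"ay":0,"az":0,"claw":255},{"dx":2.2,"dy":0.2,"dz":2.2,"ax":0,"ay":0,"az":0,"claw":255},{"dx":3,"dy":0.2,"dz":3,"ax":0,"ay":0,"az":0,"claw":255},{"dx":3.8,"dy":0.2,"dz":3.8,"ax":0,"ay":0,"az":0,"claw":255},{"dx":4.2,"dy":0.2,"dz":4.2,"ax":0,"ay":0,"az":0,"claw":255}]'
python3 - <<'E'
from h import *
stat();rodnow()
E
```

```text
t: 19.55
tool_pos: [0.5927, 0.0229, 0.1842]
eef_rot: [-180.0, 44.3, 70.0]
wrist_force: [0.2, -1.5, 0.5]
opening: 0.131
t 19.55 p [0.5927 0.0229 0.1842] xdir [ 0.245  0.673 -0.698] jawyaw -20.0 ydir [ 0.94  -0.342 -0.   ] J [-29.3  27.3 101.7  48.9  69.6 -35.1] F [ 0.24 -1.47  0.5 ] T [-0.61  0.23  0.06] op 0.131
tip [0.6064 0.0588 0.0223] collar-mouth mm [-0.4 -0.4  2.3] rodz [0. 0. 1.]
```

```bash
python3 -m handwheel '[{"dx":0.4,"dy":0,"dz":0.4,"ax":0,"ay":0,"az":0,"claw":255},{"dx":0.8,"dy":0,"dz":0.8,"ax":0,"ay":0,"az":0,"claw":255},{"dx":1.1,"dy":0,"dz":1.1,"ax":0,"ay":0,"az":0,"claw":255},{"dx":1.4,"dy":0,"dz":1.4,"ax":0,"ay":0,"az":0,"claw":255},{"dx":1.4,"dy":0,"dz":1.4,"ax":0,"ay":0,"az":0,"claw":255}]'
python3 - <<'E'
from h import *
stat();rodnow()
E
```

```text
t: 19.97
tool_pos: [0.5928, 0.0229, 0.1824]
eef_rot: [-180.0, 44.3, 70.0]
wrist_force: [-2.0, -1.6, 2.5]
opening: 0.129
t 19.97 p [0.5928 0.0229 0.1824] xdir [ 0.245  0.673 -0.698] jawyaw -20.0 ydir [ 0.94  -0.342 -0.   ] J [-29.4  27.5 101.8  49.   69.4 -35.3] F [-1.98 -1.65  2.51] T [-0.51  0.29  0.05] op 0.129
tip [0.6064 0.0588 0.0206] collar-mouth mm [-0.4 -0.4  0.6] rodz [-0. -0.  1.]
```

```bash
python3 -m handwheel '[{"dx":0.4,"dy":0,"dz":0.4,"ax":0,"ay":0,"az":0,"claw":255},{"dx":0.7,"dy":0,"dz":0.7,"ax":0,"ay":0,"az":0,"claw":255},{"dx":0.9,"dy":0,"dz":0.9,"ax":0,"ay":0,"az":0,"claw":255},{"dx":1.1,"dy":0,"dz":1.1,"ax":0,"ay":0,"az":0,"claw":255},{"dx":1.1,"dy":0,"dz":1.1,"ax":0,"ay":0,"az":0,"claw":255}]'
python3 - <<'E'
from h import *
stat();rodnow()
E
```

```text
t: 20.38
tool_pos: [0.5928, 0.0229, 0.1823]
eef_rot: [179.9, 44.2, 70.0]
wrist_force: [-5.8, -4.8, 11.4]
opening: 0.127
t 20.38 p [0.5928 0.0229 0.1823] xdir [ 0.245  0.674 -0.697] jawyaw -20.0 ydir [ 0.94  -0.341  0.001] J [-29.4  27.5 101.8  49.1  69.4 -35.4] F [-5.77 -4.76 11.37] T [-0.07  0.61  0.42] op 0.127
tip [0.6067 0.0589 0.0205] collar-mouth mm [-0.2 -0.4  0.5] rodz [-0.001 -0.001  1.   ]
```

The collar has stopped on the mouth: 11 N with no further descent, and the estimated gap is 0.5 mm. Drawing out.

```bash
python3 -m handwheel '[{"dx":-7,"dy":0,"dz":-7.2,"ax":0,"ay":0,"az":0,"claw":255},{"dx":-17,"dy":0,"dz":-17.5,"ax":0,"ay":0,"az":0,"claw":255},{"dx":-31,"dy":0,"dz":-31.8,"ax":0,"ay":0,"az":0,"claw":255},{"dx":-45,"dy":0,"dz":-46.2,"ax":0,"ay":0,"az":0,"claw":255},{"dx":-56,"dy":0,"dz":-57.4,"ax":0,"ay":0,"az":0,"claw":255}]'
python3 - <<'E'
from h import *
stat();rodnow();rodgoal([.6063,.0588,.155],70)
E
```

```text
t: 20.8
tool_pos: [0.5928, 0.0228, 0.2639]
eef_rot: [179.9, 44.2, 70.0]
wrist_force: [-0.3, -0.7, -1.3]
opening: 0.128
t 20.8 p [0.5928 0.0228 0.2639] xdir [ 0.246  0.673 -0.698] jawyaw -20.0 ydir [ 0.94  -0.341  0.002] J [-29.4  21.3  97.6  46.7  76.4 -27.4] F [-0.26 -0.67 -1.33] T [-0.46  0.03 -0.04] op 0.128
tip [0.6067 0.0587 0.1021] collar-mouth mm [-0.2 -0.5 82.1] rodz [-0.002 -0.     1.   ]
shift mm [-36.9  -0.1 -38. ] turn [ 0.002 -0.001 -0.001] deg 0.1
```

```bash
python3 -m handwheel '[{"dx":-12,"dy":0,"dz":-12.3,"ax":0,"ay":0,"az":0,"claw":255},{"dx":-28,"dy":0,"dz":-28.7,"ax":0,"ay":0,"az":0,"claw":255},{"dx":-48,"dy":0,"dz":-49,"ax":0,"ay":0,"az":0,"claw":255},{"dx":-68,"dy":0,"dz":-70,"ax":0,"ay":0,"az":0,"claw":255},{"dx":-70,"dy":0,"dz":-72,"ax":0,"ay":0,"az":0,"claw":255}]'
python3 - <<'E'
from h import *
from kin import ik6
stat();rodnow()
sd=[[-30,19,95,45,80,-24],[-75,35,95,36,82,129],[-60,25,95,36,82,60]]
for h in(45,60,70):
    p,M,z=rodgoal([.472,-.304,.100],h,1);print(h,p.round(4),ik6(p,h,135.7,1,sd)[0].round(0))
E
```

```text
t: 21.22
tool_pos: [0.5938, 0.0232, 0.3702]
eef_rot: [179.2, 44.2, 69.5]
wrist_force: [0.9, -1.2, -0.1]
opening: 0.123
t 21.22 p [0.5938 0.0232 0.3702] xdir [ 0.251  0.672 -0.697] jawyaw -19.9 ydir [ 0.94  -0.341  0.01 ] J [-29.3  15.4  89.7  45.3  85.6 -17.8] F [ 0.92 -1.21 -0.09] T [-0.4   0.12 -0.06] op 0.123
tip [0.6091 0.0588 0.2085] collar-mouth mm [  1.5  -0.3 188.5] rodz [-0.01   0.002  1.   ]
shift mm [-194.6  -73.3  511.4] turn [-2.794 -0.429 -0.04 ] deg 162.0
45 [ 0.358  -0.4189  0.1384] [-79.  33.  97.  36.  80. 130.]
shift mm [-203.3  -33.   520.5] turn [-3.005 -0.176 -0.041] deg 172.5
60 [ 0.3916 -0.4445  0.1384] [-74.  40.  83.  30.  90. 127.]
shift mm [-204.8   -4.9  522.3] turn [-3.133  0.01  -0.042] deg 179.5
70 [ 0.4172 -0.4563  0.1384] [-70.  45.  74.  27.  97. 124.]
```

The tip is 100 mm above the mouth. Now I'll travel to the plate, rolling half a turn about the pointing axis on the way.

```bash
cat >> h.py <<'E'
def tr(target,ax):
    p,r=tool(); print("to",target,"shift",(r.inv().apply(np.array(target)-p)*1000).round(0),"ax",ax)
E
python3 - <<'E'
from h import *
tr([.55,-.11,.36],.6)
E
```

```text
to [0.55, -0.11, 0.36] shift [-93.   4. 105.] ax 0.6
```

```bash
python3 -m handwheel '[{"dx":-18,"dy":1,"dz":20,"ax":0,"ay":0,"az":0,"claw":255},{"dx":-36,"dy":2,"dz":41,"ax":0.12,"ay":0,"az":0,"claw":255},{"dx":-54,"dy":3,"dz":62,"ax":0.24,"ay":0,"az":0,"claw":255},{"dx":-73,"dy":3,"dz":83,"ax":0.36,"ay":0,"az":0,"claw":255},{"dx":-93,"dy":4,"dz":105,"ax":0.48,"ay":0,"az":0,"claw":255}]'
python3 - <<'E'
from h import *
stat();rodnow();tr([.50,-.25,.35],.6)
E
```

```text
t: 21.63
tool_pos: [0.5493, -0.1101, 0.3594]
eef_rot: [-152.9, 44.2, 69.6]
wrist_force: [-1.4, 0.1, -0.6]
opening: 0.13
t 21.63 p [ 0.5493 -0.1101  0.3594] xdir [ 0.25   0.672 -0.697] jawyaw -40.0 ydir [ 0.724 -0.608 -0.327] J [-43.4  17.5  88.4  41.5  94.5  -0.3] F [-1.39  0.13 -0.64] T [-0.49  0.13 -0.01] op 0.13
tip [ 0.5276 -0.0536  0.2045] collar-mouth mm [ -54.9 -127.   179.7] rodz [ 0.286 -0.167  0.944]
to [0.5, -0.25, 0.35] shift [-100.   52.   97.] ax 0.6
```

```bash
python3 -m handwheel '[{"dx":-20,"dy":10,"dz":19,"ax":0.12,"ay":0,"az":0,"claw":255},{"dx":-40,"dy":21,"dz":39,"ax":0.24,"ay":0,"az":0,"claw":255},{"dx":-60,"dy":31,"dz":58,"ax":0.36,"ay":0,"az":0,"claw":255},{"dx":-80,"dy":42,"dz":78,"ax":0.48,"ay":0,"az":0,"claw":255},{"dx":-100,"dy":52,"dz":97,"ax":0.6,"ay":0,"az":0,"claw":255}]'
python3 - <<'E'
from h import *
stat();rodnow();tr([.45,-.38,.34],.6)
E
```

```text
t: 22.05
tool_pos: [0.4989, -0.251, 0.3495]
eef_rot: [-118.1, 44.1, 69.6]
wrist_force: [0.4, 0.5, -1.0]
opening: 0.131
t 22.05 p [ 0.4989 -0.251   0.3495] xdir [ 0.25   0.673 -0.696] jawyaw -72.8 ydir [ 0.228 -0.74  -0.633] J [-56.2  23.   81.9  36.7 103.2  25.4] F [ 0.43  0.55 -1.03] T [-0.4   0.15 -0.06] op 0.131
tip [ 0.4504 -0.157   0.2211] collar-mouth mm [-114.  -256.1  178.1] rodz [ 0.499 -0.469  0.729]
to [0.45, -0.38, 0.34] shift [-92.  90.  49.] ax 0.6
```

```bash
python3 -m handwheel '[{"dx":-18,"dy":18,"dz":10,"ax":0.12,"ay":0,"az":0,"claw":255},{"dx":-37,"dy":36,"dz":20,"ax":0.24,"ay":0,"az":0,"claw":255},{"dx":-55,"dy":54,"dz":30,"ax":0.36,"ay":0,"az":0,"claw":255},{"dx":-74,"dy":72,"dz":39,"ax":0.48,"ay":0,"az":0,"claw":255},{"dx":-92,"dy":90,"dz":49,"ax":0.6,"ay":0,"az":0,"claw":255}]'
python3 - <<'E'
from h import *
stat();rodnow();tr([.417,-.456,.32],.6)
E
```

```text
t: 22.47
tool_pos: [0.4499, -0.3805, 0.3394]
eef_rot: [-83.4, 44.1, 69.6]
wrist_force: [-0.0, -0.5, -0.1]
opening: 0.128
t 22.47 p [ 0.4499 -0.3805  0.3394] xdir [ 0.25   0.673 -0.696] jawyaw -119.8 ydir [-0.348 -0.608 -0.714] J [-65.7  30.6  71.2  32.7 111.   54.1] F [-0.01 -0.47 -0.11] T [-0.42  0.19 -0.03] op 0.128
tip [ 0.4044 -0.2488  0.2486] collar-mouth mm [-162.3 -373.6  179.9] rodz [ 0.472 -0.771  0.427]
to [0.417, -0.456, 0.32] shift [-46.  71.  -4.] ax 0.6
```

```bash
python3 -m handwheel '[{"dx":-9,"dy":14,"dz":-1,"ax":0.12,"ay":0,"az":0,"claw":255},{"dx":-18,"dy":28,"dz":-2,"ax":0.24,"ay":0,"az":0,"claw":255},{"dx":-28,"dy":43,"dz":-3,"ax":0.36,"ay":0,"az":0,"claw":255},{"dx":-37,"dy":57,"dz":-3,"ax":0.48,"ay":0,"az":0,"claw":255},{"dx":-46,"dy":71,"dz":-4,"ax":0.6,"ay":0,"az":0,"claw":255}]'
python3 - <<'E'
from h import *
stat();rodnow();rodgoal([.472,-.304,.22],70,1)
E
```

```text
t: 22.88
tool_pos: [0.417, -0.4569, 0.3195]
eef_rot: [-48.6, 44.0, 69.6]
wrist_force: [0.2, 0.4, -0.4]
opening: 0.13
t 22.88 p [ 0.417  -0.4569  0.3195] xdir [ 0.25   0.674 -0.695] jawyaw -162.1 ydir [-0.801 -0.259 -0.54 ] J [-70.5  36.5  63.8  30.5 114.8  85.3] F [ 0.22  0.39 -0.4 ] T [-0.39  0.14 -0.02] op 0.13
tip [ 0.4032 -0.3008  0.2639] collar-mouth mm [-185.3 -442.1  171.2] rodz [ 0.215 -0.966  0.145]
shift mm [ 43.   32.7 -28.7] turn [0.845 0.026 0.017] deg 48.4
```

```bash
python3 -m handwheel '[{"dx":8,"dy":6,"dz":-5,"ax":0.12,"ay":0.004,"az":0.003,"claw":255},{"dx":17,"dy":13,"dz":-11,"ax":0.24,"ay":0.008,"az":0.005,"claw":255},{"dx":25,"dy":20,"dz":-17,"ax":0.36,"ay":0.012,"az":0.008,"claw":255},{"dx":34,"dy":26,"dz":-23,"ax":0.48,"ay":0.016,"az":0.01,"claw":255},{"dx":43,"dy":33,"dz":-29,"ax":0.6,"ay":0.02,"az":0.013,"claw":255}]'
python3 - <<'E'
from h import *
stat();rodnow();rodgoal([.472,-.304,.15],70,1);rodgoal([.472,-.304,.095],70,1)
E
```

```text
t: 23.3
tool_pos: [0.4173, -0.4563, 0.2569]
eef_rot: [-13.9, 45.3, 69.7]
wrist_force: [0.3, -0.7, -1.5]
opening: 0.127
t 23.3 p [ 0.4173 -0.4563  0.2569] xdir [ 0.244  0.659 -0.711] jawyaw 169.7 ydir [-0.97   0.177 -0.168] J [-70.3  38.5  68.4  28.4 107.9 116.4] F [ 0.31 -0.72 -1.53] T [-0.33  0.09 -0.04] op 0.127
tip [ 0.4523 -0.2985  0.2177] collar-mouth mm [-169.9 -441.3  113.4] rodz [-0.181 -0.983  0.008]
shift mm [ 48.7  11.6 -46.8] turn [0.238 0.006 0.004] deg 13.7
shift mm [ 87.9  20.9 -84.3] turn [0.238 0.006 0.004] deg 13.7
```

```bash
python3 -m handwheel '[{"dx":17,"dy":4,"dz":-17,"ax":0.1,"ay":0.003,"az":0.002,"claw":255},{"dx":35,"dy":8,"dz":-34,"ax":0.2,"ay":0.005,"az":0.004,"claw":255},{"dx":53,"dy":12,"dz":-51,"ax":0.238,"ay":0.006,"az":0.004,"claw":255},{"dx":68,"dy":16,"dz":-65,"ax":0.238,"ay":0.006,"az":0.004,"claw":255},{"dx":80,"dy":19,"dz":-77,"ax":0.238,"ay":0.006,"az":0.004,"claw":255}]'
python3 - <<'E'
from h import *
stat();rodnow();rodgoal([.472,-.304,.095],70,1)
E
```

```text
t: 23.72
tool_pos: [0.4172, -0.4555, 0.1418]
eef_rot: [0.1, 45.6, 70.1]
wrist_force: [-0.2, 0.0, -0.3]
opening: 0.129
t 23.72 p [ 0.4172 -0.4555  0.1418] xdir [ 0.238  0.658 -0.714] jawyaw 160.0 ydir [-0.94   0.342  0.001] J [-70.1  44.9  73.7  26.8  97.5 124.6] F [-0.18  0.01 -0.35] T [-0.32  0.07  0.05] op 0.129
tip [ 0.4719 -0.3031  0.1037] collar-mouth mm [-163.9 -442.2   -1.4] rodz [-0.342 -0.94  -0.002]
shift mm [ 5.5 -0.3 -6.4] turn [-0.001  0.002 -0.001] deg 0.1
```

```bash
python3 -m handwheel '[{"dx":2,"dy":0,"dz":-2,"ax":0,"ay":0,"az":0,"claw":255},{"dx":4,"dy":0,"dz":-4,"ax":0,"ay":0,"az":0,"claw":255},{"dx":5,"dy":0,"dz":-5.5,"ax":0,"ay":0,"az":0,"claw":255},{"dx":5,"dy":0,"dz":-5.5,"ax":0,"ay":0,"az":0,"claw":255},{"dx":5,"dy":0,"dz":-5.5,"ax":0,"ay":0,"az":0,"claw":255}]'
python3 -m handwheel '[{"dx":0,"dy":0,"dz":0,"ax":0,"ay":0,"az":0,"claw":255},{"dx":0,"dy":0,"dz":0,"ax":0,"ay":0,"az":0,"claw":255},{"dx":0,"dy":0,"dz":0,"ax":0,"ay":0,"az":0,"claw":255},{"dx":0,"dy":0,"dz":0,"ax":0,"ay":0,"az":0,"claw":255},{"dx":0,"dy":0,"dz":0,"ax":0,"ay":0,"az":0,"claw":255}]'
python3 - <<'E'
from h import *
stat();rodnow()
for n in("scene","top","wrist"): cv2.imwrite(f"pics/z_{n}.png",env.read_camera(n))
s=cv2.imread("pics/z_scene.png")[110:260,190:350]
cv2.imwrite("pics/z_c.png",cv2.resize(s,None,fx=4,fy=4,interpolation=cv2.INTER_CUBIC))
E
```

```text
t: 24.13
tool_pos: [0.4172, -0.4564, 0.1355]
eef_rot: [0.0, 45.7, 70.0]
wrist_force: [0.6, -0.1, -1.0]
opening: 0.131
t: 24.55
tool_pos: [0.4173, -0.4564, 0.1357]
eef_rot: [-0.0, 45.7, 70.0]
wrist_force: [-0.9, 0.0, -0.9]
opening: 0.126
t 24.55 p [ 0.4173 -0.4564  0.1357] xdir [ 0.239  0.656 -0.716] jawyaw 160.0 ydir [-0.94   0.342 -0.   ] J [-70.1  45.3  73.8  26.8  96.9 124.3] F [-0.86  0.   -0.94] T [-0.36  0.08  0.04] op 0.126
tip [ 0.4721 -0.3041  0.0973] collar-mouth mm [-163.8 -443.2   -7.7] rodz [-0.342 -0.94  -0.   ]
```

View pics/z_c.png

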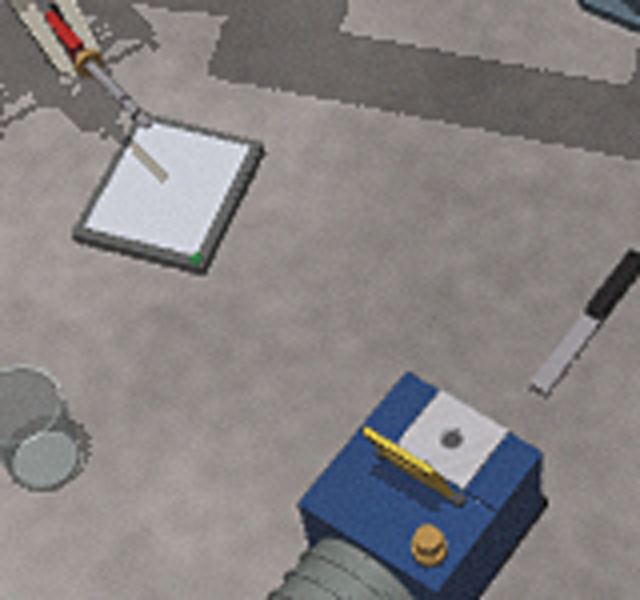

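View pics/z_top.png

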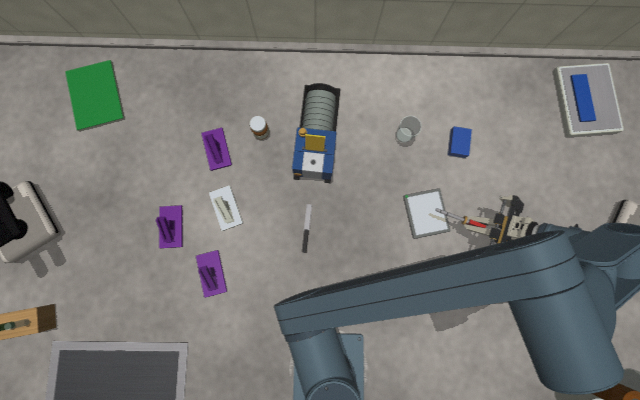

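View pics/z_wrist.png

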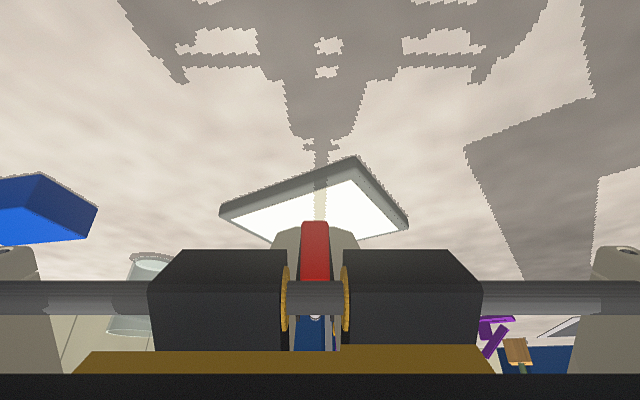

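The scene crop shows the rod's tip at (143,121) above the plate, with the cover open and the spatula on the bench. In the top view the tip is at (434,212), over the plate. I'll triangulate it.

Run:
```python
from h import *
t=cv2.imread("pics/z_top.png")[180:245,390:500];cv2.imwrite("pics/z_t.png",cv2.resize(t,None,fx=7,fy=7,interpolation=cv2.INTER_CUBIC))
print(proj("top",[.4721,-.3041,.0973]),proj("scene",[.4721,-.3041,.0973]))
print(tri(ray("top",434,212),ray("scene",225.6,140)))
# beaker etc. unmoved: image difference start vs now
for n,x0,y0,x1,y1 in(("top",385,110,480,165),("top",245,110,275,145)):
    a=cv2.imread(f"pics/a_{n}.png")[y0:y1,x0:x1].astype(int);b=cv2.imread(f"pics/z_{n}.png")[y0:y1,x0:x1].astype(int);print(n,np.abs(a-b).mean().round(2))
```

```text
(np.float64(435.58223408014555), np.float64(209.2025550340054)) (np.float64(226.89871576784384), np.float64(140.79500087097915))
(array([ 0.46711547, -0.30663325,  0.09226792]), [np.float64(0.006075001689540605), np.float64(0.0060750016895405505)])
top 3.09
top 3.17
```

View pics/z_t.png

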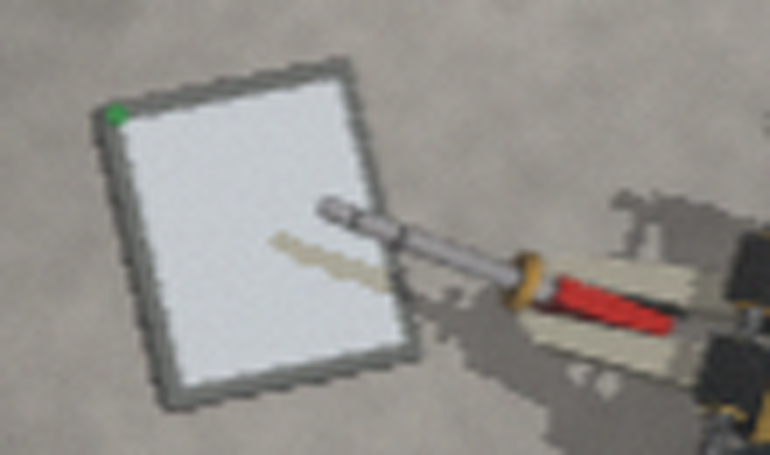

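Run:
```python
from h import *
print(tri(ray("top",436.4,209.3),ray("scene",225.6,140)));stat();env.sign_off()
```

```text
(array([ 0.472221  , -0.30714411,  0.09910258]), [np.float64(0.0012983377360203364), np.float64(0.0012983377360203082)])
t 24.7 p [ 0.4173 -0.4564  0.1355] xdir [ 0.239  0.657 -0.715] jawyaw 160.0 ydir [-0.94   0.342  0.   ] J [-70.1  45.3  73.8  26.8  96.9 124.3] F [ 0.02 -0.12 -0.58] T [-0.38  0.12 -0.04] op 0.126
the job is handed in; nothing more can be done
```

I did every step in order and handed the job in at about 24.7 s; it reports no verdict.

- **Cover:** I levered it open with the spatula blade to about 104°, worked out from where the blade ended. It was still open in the last pictures.
- **Spatula:** it lies flat on the bench. I overshot when setting it down and pressed with about 49 N for a moment, then eased up and let go.
- **Port:** the rod went in upright and its collar stopped on the mouth at about 11 N. My estimate then was a 0.5 mm gap in height and about 0.5 mm off centre. I drew it out to about 100 mm above the mouth.
- **Final pose:** the rod is level and held still. Triangulating its tip from two cameras puts it at (0.472, -0.307, 0.099), within a few millimetres of the plate centre and about 84 mm above it. This agrees to 3 mm with the position worked out from the arm. The wrist force is near zero.
- **Beaker, jar and slide box:** none of them looks moved in the top view.

Two early estimates were wrong, and I corrected both before lowering the rod. The paddle sat about 12 mm nearer the palm than I first assumed. I also briefly took the bore for the rod's tip in one wrist picture. I moved the gripper to a different heading for the insertion, because my first one would have passed joint 5's limit.

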